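# Fetch the miniature from behind the paints

## Task

Fetch the miniature from the back of the wooden paint rack, where the bottle and the two paint pots hem it in: first clear the bottle and both pots onto the flat blue tray while the miniature stays in its place, then set the miniature upright on the centre of the round white painting stand, and then put the bottle and the two pots back upright in the rack, each on the seat it came from. Knock nothing over, and leave the mouse, the brush cup and the glue bottle where they are.

Things in the scene. Friction and masses are not known exactly. Their poses are not given: they have to be found in the camera images.
- figure_center (a point): Miniature: a 26 mm skin-coloured figure fixed on top of a black upright cylindrical holder, 30 mm in diameter and 46 mm high; 73 mm high in all, 60 g. Grasp it by the holder. This point is on the holder's axis, half-way up the holder (23 mm above its foot); z is up along the axis.
- red_pot_center (a point): Red paint pot: upright cylinder 36 mm in diameter, 46 mm high, about 60 g, with a white paper band. This point is at its centre, 23 mm above its foot; z is its axis.
- yellow_pot_center (a point): Yellow paint pot, same size and shape as the red one (36 mm in diameter, 46 mm high). This point is at its centre, 23 mm above its foot; z is its axis.
- bottle_center (a point): Tall pale grey thinner bottle with a green cap and green band: straight cylinder 40 mm in diameter up to 105 mm above its foot, then a shoulder and a 22 mm wide cap; 140 mm high in all, about 140 g. In the rack it stands in the gripper's way at the pots. This point is on its axis, 70 mm above its foot; z is its axis.
- rack: Fixed wooden rack, 136 (x) by 180 (y) mm. Origin under its centre; x points from the open front to the back board (inner face x = 60 mm, 48 mm high), z up. Floor top 8 mm above the origin; side lips 18 mm high at y = +-87 mm. Things start within 3 mm of round pale seats (flat marks) at (x, y) mm: miniature (32, 0), pots (10, 36) and (10, -36) in either order, bottle (-20, 0).
- tray: Fixed flat blue tray (a plain board without rim) for parking, 250 (x) by 130 (y) mm and 6 mm thick; origin under its centre, z up, x along its long side. A thing is on it when its centre is over the board.
- stand: Fixed round white painting stand, 80 mm in diameter, flat top 12 mm above its origin, which is under its centre, z up; a thin yellow ring of 40 mm marks the centre of its top.
- mouse_center (a point): Bystander: black computer mouse, 100 by 62 by 33 mm; the point is at its centre, 16 mm up. Leave alone.
- brush_cup_center (a point): Bystander: grey cup, 80 mm in diameter and 85 mm high, with brushes standing up to 145 mm; the point is on its axis, 45 mm up. Leave alone.
- glue_center (a point): Bystander: small grey glue bottle with orange cap, 32 mm in diameter, 70 mm high; the point is at its centre, 35 mm up. Leave alone.

How it is judged (in metres and radians):
On the way, in this order (a step that is already met when the one before it is completed fails the run):
1. The bottle and both pots stand released on the blue tray while the miniature is still at its place in the rack (x of red_pot_center in the frame of tray between -0.125 and 0.125 m and y of red_pot_center in the frame of tray between -0.065 and 0.065 m and z of each of red_pot_center, yellow_pot_center in the frame of tray below 0.034 m and linear speed of each of red_pot, yellow_pot, bottle below 0.03 m/s and angle between each of red_pot_center, yellow_pot_center, bottle_center's own z axis and vertical below 0.12 rad and contact force between the fingers and red_pot below 0.1 N and x of yellow_pot_center in the frame of tray between -0.125 and 0.125 m and y of yellow_pot_center in the frame of tray between -0.065 and 0.065 m and contact force between the fingers and yellow_pot below 0.1 N and x of bottle_center in the frame of tray between -0.125 and 0.125 m and y of bottle_center in the frame of tray between -0.065 and 0.065 m and z of bottle_center in the frame of tray below 0.081 m and contact force between the fingers and bottle below 0.1 N and distance of figure_center from where it was at the start of the episode below 0.02 m), for 0.2 s.
2. The miniature stands released on the centre of the painting stand (horizontal distance between figure_center and stand below 0.015 m and z of figure_center in the frame of stand between 0.03 and 0.04 m and linear speed of figure below 0.03 m/s and angle between figure_center's own z axis and vertical below 0.12 rad and contact force between the fingers and figure below 0.1 N), for 0.2 s.
At the end, for the whole second after the job is handed in: The miniature stands upright and released on the stand, its axis within 15 mm of the stand's centre, and the bottle and both pots stand upright (within 0.12 rad), released and at rest in the rack, each within 15 mm of where it started (all of step 2 and distance of each of red_pot_center, yellow_pot_center, bottle_center from where it was at the start of the episode below 0.015 m and linear speed of each of red_pot, yellow_pot, bottle below 0.03 m/s and angle between each of red_pot_center, yellow_pot_center, bottle_center's own z axis and vertical below 0.12 rad and contact force between the fingers and red_pot below 0.1 N and contact force between the fingers and yellow_pot below 0.1 N and contact force between the fingers and bottle below 0.1 N); the robot touches nothing.
It fails at once if a bystander is shifted by more than 20 mm (distance of any of mouse_center, brush_cup_center, glue_center from where it was at the start of the episode above 0.02 m).
It fails at once if the miniature, a pot or the bottle is knocked over (tilted more than 0.7 rad) (angle between any of red_pot_center, yellow_pot_center, bottle_center, figure_center's own z axis and vertical above 0.7 rad).
It also fails if it takes over 147 s, if anything falls off the work surface, if the arm or the gripper's body presses on something with over 40 N, if the wrist force passes 120 N, or if a joint passes its speed limit or range.

## Robot

A 6-joint arm with a two-finger parallel gripper is mounted at the origin on the work surface. World frame = base frame: x ahead of the robot, y to its left, z up, the work surface at z = 0. Lengths are in mm, angles in rad, forces in N, time in s.
With the tool pointing down it reaches from about 300 to 1000 mm from the base axis. Payload 5.1 kg.
Tool frame: the origin (TCP) lies on the centre line of the jaws, within the pads' length; the fingertips stand ahead of it and the grasp point (between the pads) lies 8 mm behind it (r.finger_overhang is the z of the fingertips in the tool frame, in mm); z points along the fingers, y is the line along which they close (so a half turn about z gives the same grasp; the last joint's range is limited). The gripper opens to 95 mm and grips with 3 to 60 N. Pads are 20 mm wide; open, the fingers measure 119 mm over their backs; the gripper's body (75 mm by 180 mm) begins 59 mm behind the grasp point.
Start: joints at [1.177, 0.124, 1.65, -0, 1.367, -0.083], TCP at [198.804, 618.839, 225.656] pointing down, gripper open.
Joint ranges: [-2.61, 2.61], [-1.02, 2.33], [0.03, 2.71], [-1.35, 4.49], [0.32, 2.68], [-2.91, 2.91]. Speed limits (rad/s): [2.57, 2.57, 3.14, 3.14, 3.14, 3.14].

## Interface

Orientations are given as a unit quaternion [w, x, y, z].
In Python, from station import r gives the robot as it stands. The module is installed in compiled form; this text tells all that it offers.
- The arm moves only by the tool step_arm, never from a script. Its argument "plan" is a list of rows, each a list of 7 numbers: the shift along the tool's x, y, z in mm, then the turn, a rotation vector about the tool's x, y, z in degrees, then the opening, from -1 (shut) to 1 (fully open). A call has 1 to 5 rows; each row shifts and turns the commanded pose from where the row before left it, along the tool's axes as they then stand; what a row does not reach is not made up. A row lasts 1/10 s, in which the tool goes at most 50 mm and 8.59 degrees, less where a joint would pass 70% of its speed; a pose out of reach is approached as far as the arm can. A call is refused whole if a number of a shift passes 50 or a number of a turn 8.59, either way. A call with a gripper value outside its range is refused whole. The fingers move at their own pace and stop on an object; the grip force is fixed at half the most. Time passes only in rows, so rows that do not move let the fingers close. It gives the time, the measured TCP pose, the force, the opening and the grip force at its end, in the units of the state.
- r.sense(): the state, without advancing time (a new reading comes with each control period).
- r.grab_frame(name): name is "side" or "top"; returns a dict with "color" (420x560x3 uint8, blue, green, red), "camera_matrix" (3x3 intrinsics, pixels), "k1" (the pictures are not rectified: a ray, as slopes to the right and down, at radius r is drawn at 1 + k1 r^2 times it, then the intrinsics apply), "position" and "orientation" of the camera in the world. Camera axes: x right, y up, looking along -z (the intrinsics and any distortion apply to the point x, -y, -z); pixel columns grow to the right and rows downward; lengths in mm; the calibration is good to about 2 mm. A picture is of the moment at which its call begins. There is no depth.
- r.finish_job(): hands the job in; it is judged then, once.
Trained networks look in the newest picture that a camera, given by its name, has taken for a name from the list of things; names that differ only in an ending like _2 or _b are one class to them, and where a whole thing is asked for, a point or a joint stands for the part that bears it (a point fixed in the world has none). Each returns a list of dicts, best first, with "conf" (0 to 1); they miss things now and then, are a little off and sometimes report something else, mostly with a low value. They report only what shows in the picture. A call takes as long as a camera call.
- r.regions_of(thing, camera): "pixels" (420x560 bool, what is visible of it) and "box" ([centre column, centre row, width, height] in pixels, round what is visible of it).
- r.pinpoint(thing, camera): "at" ([column, row] in pixels: a listed point, or the origin of a listed thing).
The state is a dict: "time": time; "joint_pos": joint angles; "joint_vel": joint speeds; "joint_efforts": joint torques, N m; "ee_pos": TCP position; "tcp_rot": TCP orientation; "contact_force": force on the tool from outside, world axes, zero at the start; "torque": the same for the moment, N m; "gripper_width": finger opening in mm; "finger_force": force on a finger pad.
Only numpy, scipy, OpenCV 4.12 (cv2) and the standard library are available. Lean on these libraries where they do the work, as an engineer would, in place of code of your own. Each camera call takes 0.05 s, during which the arm holds its last target. There are 200 camera calls.

## Working session

There is one attempt and no reset: what is moved stays moved. The work goes in short steps, Python scripts to look and compute and a tool call to move; the robot and the scene stay as the last step left them, time stands still between calls to the robot, and variables do not carry over. Pictures are saved under pics/ and viewed, at most 14 in all, crops included, and the job is handed in when it is done.

Besides the shell and the picture viewer there is one more tool, called after "Call:" as name(argument=value, ...), one argument or row to a line, values as JSON. step_arm: Moves the arm, as the interface text tells. Its arguments: {"type":"object","properties":{"plan":{"type":"array","items":{"type":"array","items":{"type":"number"}}}},"required":["plan"]}

```bash
mkdir -p pics; cat > h.py <<'E'
import numpy as np, cv2
from scipy.spatial.transform import Rotation as R
from station import r
def rot(q): return R.from_quat([q[1],q[2],q[3],q[0]]).as_matrix()
def ray(f,px):
    K=np.array(f["camera_matrix"],float); k1=f["k1"]
    d=np.array([(px[0]-K[0,2])/K[0,0],(px[1]-K[1,2])/K[1,1]])
    u=d.copy()
    for _ in range(20): u=d/(1+k1*(u@u))
    return np.array(f["position"],float), rot(f["orientation"])@np.array([u[0],-u[1],-1])
def at_z(f,px,z):
    o,d=ray(f,px); return o+d*(z-o[2])/d[2]
def proj(f,p):
    c=rot(f["orientation"]).T@(np.array(p,float)-np.array(f["position"]))
    u=np.array([c[0],-c[1]])/-c[2]; u=u*(1+f["k1"]*(u@u)); K=np.array(f["camera_matrix"])
    return np.array([K[0,0]*u[0]+K[0,2],K[1,1]*u[1]+K[1,2]])
Z=dict(figure_center=31,red_pot_center=31,yellow_pot_center=31,bottle_center=78,rack=0,tray=0,stand=0,mouse_center=16,brush_cup_center=45,glue_center=35)
E
python3 - <<'E'
from h import *
fs={}
for c in("top","side"):
    fs[c]=f=r.grab_frame(c); cv2.imwrite(f"pics/{c}0.png",f["color"]); print(c,f["position"],f["k1"])
for n,z in Z.items():
    for c in fs:
        for h in r.pinpoint(n,c)[:2]: print(n,c,round(h["conf"],2),np.round(h["at"],1),np.round(at_z(fs[c],h["at"],z)[:2],1))
s=r.sense(); print(s, r.finger_overhang); print(np.round(rot(s["tcp_rot"]),3))
E
```

```text
top [ 396.74132552  -27.0593574  1102.89423748] 0.031487482458717235
side [324.41993132 592.60702578 518.61488315] -0.053848801556554214
figure_center top 0.5 [180.2 219.6] [561.  283.7]
figure_center side 0.63 [224.5 341.7] [563.8 287.6]
red_pot_center top 0.55 [161.9 223.4] [549.9 330.4]
red_pot_center side 0.66 [222.1 365. ] [545.6 323.1]
yellow_pot_center top 0.73 [193.3 230.3] [534.  247.8]
bottle_center top 0.7 [168.  234.5] [516.  297.5]
bottle_center side 0.7 [249.5 333.5] [516.8 290.6]
rack top 0.58 [166.4 236.2] [520.4 326.1]
rack side 0.8 [243.8 362.9] [532. 289.]
tray top 0.84 [279.4 231.2] [541.4  27.3]
tray top 0.57 [233.8 296.3] [369.4 139.3]
tray side 0.62 [308.  258.9] [534.2  26.1]
tray side 0.46 [355.2 187.2] [ 528.9 -291. ]
stand top 0.86 [405.3 235.2] [ 539.6 -301.7]
stand side 0.87 [353.4 185.1] [ 536.4 -299.6]
mouse_center top 0.83 [342.8 150. ] [ 762.6 -136. ]
mouse_center side 0.59 [248.9 189.2] [ 762.  -140.7]
brush_cup_center top 0.95 [236.3 137.2] [782.2 146.8]
brush_cup_center side 0.81 [168.8 248.7] [766.4 159.8]
glue_center top 0.66 [233.7 298. ] [366.1
[... 175 characters left out ...]
141e+00, -8.25928640e-02]), 'joint_vel': array([-1.20137125e-03,  1.80123858e-04,  6.77686703e-04,  9.24806177e-06,
       -5.13888843e-04,  1.16758923e-04]), 'joint_efforts': array([-2.22179547e-04, -4.17597198e+01, -3.60226929e+01,  7.74537656e-02,
        4.30444046e-02, -1.57656331e-05]), 'ee_pos': array([198.81732503, 618.84036691, 225.67302121]), 'tcp_rot': array([-3.81473270e-06,  1.54790478e-01,  9.87947320e-01,  1.51885406e-05]), 'contact_force': array([ 0.90459138, -0.18079498, -0.58398813]), 'torque': array([-0.01399368, -0.01280299,  0.00647552]), 'finger_force': 0.0, 'gripper_width': 95.15537140312831} 11.0
[[-0.952  0.306 -0.   ]
 [ 0.306  0.952  0.   ]
 [ 0.     0.    -1.   ]]
```

View pictures.

```bash
python3 - <<'E'
import cv2
a=cv2.imread("pics/top0.png"); cv2.imwrite("pics/t1.png",cv2.resize(a[180:280,110:310],None,fx=4,fy=4,interpolation=cv2.INTER_CUBIC))
b=cv2.imread("pics/side0.png"); cv2.imwrite("pics/s1.png",cv2.resize(b[240:420,150:390],None,fx=3.3,fy=3.3,interpolation=cv2.INTER_CUBIC))
E
```

```text
(no output)
```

View pics/top0.png

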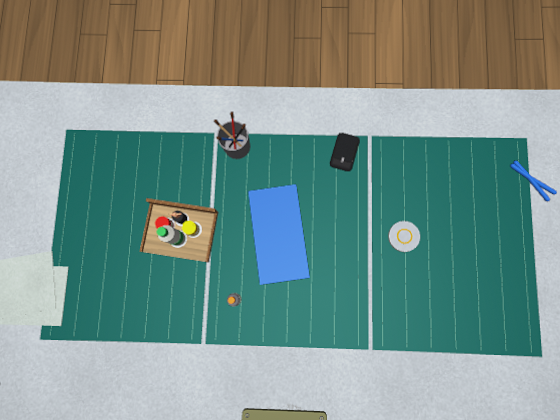

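View pics/t1.png

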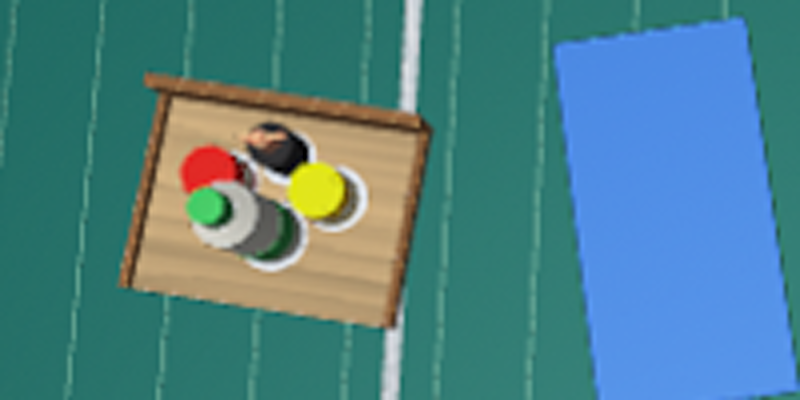

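View pics/s1.png

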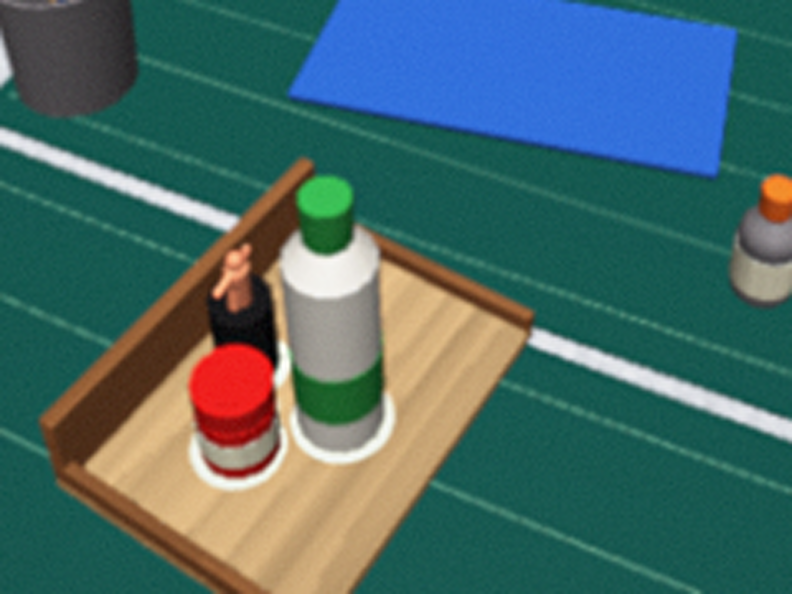

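```bash
python3 - <<'E'
from h import *
f=r.grab_frame("top"); g=r.grab_frame("side")
def blob(f,lo,hi,box,z,n):
    im=cv2.cvtColor(f["color"],cv2.COLOR_BGR2HSV); m=cv2.inRange(im,lo,hi); k=np.zeros_like(m); x0,y0,x1,y1=box; k[y0:y1,x0:x1]=m[y0:y1,x0:x1]
    c=max(cv2.findContours(k,0,1)[0],key=cv2.contourArea)
    cc,rr=cv2.minEnclosingCircle(c); el=cv2.fitEllipse(c)[0]; print(n,cv2.contourArea(c),np.round(cc,1),round(rr,1),"circ",np.round(at_z(f,cc,z)[:2],1),"ell",np.round(at_z(f,el,z)[:2],1)); return np.array(el)
blob(f,(0,150,150),(8,255,255),(140,200,220,260),54,"red top")
blob(f,(25,150,150),(35,255,255),(140,200,220,260),54,"yel top")
blob(f,(45,120,150),(75,255,255),(140,200,220,260),148,"cap top")
blob(g,(0,210,190),(8,255,255),(150,300,300,420),54,"red side")
blob(g,(45,120,150),(75,255,255),(150,240,300,420),148,"cap side")
for im,n,bx in((f,"st top",(380,210,430,260)),(g,"st side",(320,160,390,220))):
    blob(im,(0,0,165),(179,60,255),bx,12,n); blob(im,(18,80,120),(35,255,255),bx,12,n+" ring")
# rack fit
from scipy.optimize import least_squares
P=[(-68,90,18),(-68,-90,0),(68,90,48),(68,-90,48)]
px=[(140.5,251.7),(208,261.7),(147,198.9),(218,211)]
def w(t,p): c,s=np.cos(t[2]),np.sin(t[2]); return np.array([t[0]+c*p[0]-s*p[1],t[1]+s*p[0]+c*p[1],p[2]])
S=least_squares(lambda t:np.ravel([proj(f,w(t,p))-q for p,q in zip(P,px)]),[530,290,-.1]); t=S.x
print("rack",t,np.round(S.fun,1))
for n,p in dict(fig=(32,0,31),pl=(10,36,31),pr=(10,-36,31),bot=(-20,0,78)).items(): print(n,np.round(w(t,p),1))
# tray
for im,n in((f,"top"),(g,"side")):
    m=cv2.inRange(cv2.cvtColor(im["color"],cv2.COLOR_BGR2HSV),(100,120,120),(118,255,255)); m[:,450:]=0
    c=max(cv2.findContours(m,0,1)[0],key=cv2.contourArea); b=cv2.approxPolyDP(c,8,True)[:,0]
    print("tray",n,[list(np.round(at_z(im,q,6)[:2])) for q in b.astype(float)])
E
```

```text
red top 98.0 [161.6 222.8] 7.0 circ [548.  323.6] ell [551.8 325. ]
yel top 130.5 [188.6 227.1] 7.1 circ [538.9 254.3] ell [538.9 254.3]
cap top 47.5 [161. 231.] 4.2 circ [515.5 292.1] ell [515.6 292.1]
red side 384.0 [220. 356.] 12.5 circ [545.4 325. ] ell [546.4 324.3]
cap side 133.5 [248.4 299.5] 7.8 circ [513.5 292.5] ell [513.9 292.4]
st top 701.5 [404.3 235.6] 15.6 circ [ 536.8 -296.2] ell [ 536.2 -295.8]
st top ring 167.5 [404.  235.7] 8.0 circ [ 536.6 -295.5] ell [ 536.2 -295.6]
st side 349.0 [353.5 182.5] 14.9 circ [ 535.1 -292.2] ell [ 534.6 -293.5]
st side ring 2.5 [348.5 181. ] 2.1 circ [ 549.4 -294.3] ell [ 550.7 -294.8]
rack [ 5.31449462e+02  2.86860134e+02 -1.43799815e-01] [-0.5 -0.3  1.4  2.   0.8 -0.6 -1.7 -1.1]
fig [563.1 282.3  31. ]
pl [546.5 321.1  31. ]
pr [536.2 249.8  31. ]
bot [511.7 289.7  78. ]
tray top [[np.float64(669.0), np.float64(-11.0)], [np.float64(647.0), np.float64(114.0)], [np.float64(403.0), np.float64(72.0)], [np.float64(424.0), np.float64(-53.0)]]
tray side [[np.float64(647.0), np.float64(113.0)], [np.float64(402.0), np.float64(75.0)], [np.float64(422.0), np.float64(-52.0)], [np.float64(667.0), np.float64(-11.0)]]
```

Call:
step_arm(
  plan=[
    [0, 0, 0, 0, 0, -8.5, 1],
    [0, 0, 0, 0, 0, -8.5, 1],
    [0, 0, 0, 0, 0, -0.8, 1],
    [-20, -20, 0, 0, 0, 0, 1],
    [-30, -30, 0, 0, 0, 0, 1],
  ],
)

```text
time: 1.7
ee_pos: [248.2, 569.2, 225.6]
tcp_rot: [-0.0, 0.0, 1.0, 0.0]
contact_force: [0.7, 0.5, 0.6]
gripper_width: 94.7
finger_force: 0.0
```

Call:
step_arm(
  plan=[
    [-30, -30, 0, 0, 0, 0, 1],
    [-30, -30, 0, 0, 0, 0, 1],
    [-30, -30, 0, 0, 0, 0, 1],
    [-30, -30, 0, 0, 0, 0, 1],
    [-30, -30, 0, 0, 0, 0, 1],
  ],
)

```text
time: 2.2
ee_pos: [399.8, 417.5, 225.9]
tcp_rot: [0.0, 0.002, 1.0, 0.0]
contact_force: [0.6, -0.1, -0.3]
gripper_width: 94.8
finger_force: 0.0
```

Call:
step_arm(
  plan=[
    [-30, -30, 0, 0, 0, 0, 1],
    [-30, -30, 0, 0, 0, 0, 1],
    [-30, -30, 0, 0, 0, 0, 1],
    [-20, -20, 0, 0, 0, 0, 1],
    [0, 0, 0, 0, 0, 0, 1],
  ],
)

```text
time: 2.7
ee_pos: [510.9, 306.4, 225.7]
tcp_rot: [0.0, 0.004, 1.0, -0.0]
contact_force: [-1.0, 0.6, 0.0]
gripper_width: 95.0
finger_force: 0.0
```

```bash
python3 -c "
from h import *
s=r.sense(); print(s['ee_pos'],s['contact_force']); print(np.round(rot(s['tcp_rot']),4))"
```

```text
[510.90190274 306.36907447 225.72113116] [-1.01164283  0.56238066  0.03759709]
[[-1.0e+00  7.1e-03  7.0e-04]
 [ 7.1e-03  1.0e+00 -5.0e-04]
 [-7.0e-04 -5.0e-04 -1.0e+00]]
```

Call:
step_arm(
  plan=[
    [-3.6, -14.1, 0, 0, 0, 0, 1],
    [0, 0, 30, 0, 0, 0, 1],
    [0, 0, 30, 0, 0, 0, 1],
    [0, 0, 30, 0, 0, 0, 1],
    [0, 0, 30, 0, 0, 0, 1],
  ],
)

```text
time: 3.2
ee_pos: [511.6, 295.1, 104.8]
tcp_rot: [0.0, -0.0, 1.0, 0.0]
contact_force: [0.1, 0.2, -0.1]
gripper_width: 94.9
finger_force: 0.0
```

Call:
step_arm(
  plan=[
    [0, 0, 13.5, 0, 0, 0, 1],
    [0, 0, 0, 0, 0, 0, 0],
    [0, 0, 0, 0, 0, 0, -0.5],
    [0, 0, 0, 0, 0, 0, -1],
    [0, 0, 0, 0, 0, 0, -1],
  ],
)

```text
time: 3.7
ee_pos: [513.5, 295.3, 94.2]
tcp_rot: [0.002, 0.0, 1.0, 0.001]
contact_force: [-0.1, 0.7, -1.0]
gripper_width: 68.2
finger_force: 0.0
```

Call:
step_arm(
  plan=[
    [0, 0, 0, 0, 0, 0, -1],
    [0, 0, 0, 0, 0, 0, -1],
    [0, 0, 0, 0, 0, 0, -1],
  ],
)

```text
time: 4.0
ee_pos: [512.5, 294.7, 92.5]
tcp_rot: [0.0, 0.0, 1.0, 0.0]
contact_force: [0.4, -0.3, 1.0]
gripper_width: 44.5
finger_force: 0.3
```

Call:
step_arm(
  plan=[
    [0, 0, 0, 0, 0, 0, -1],
    [0, 0, 0, 0, 0, 0, -1],
    [0, 0, 0, 0, 0, 0, -1],
    [0, 0, 0, 0, 0, 0, -1],
  ],
)

```text
time: 4.4
ee_pos: [512.4, 294.7, 92.2]
tcp_rot: [0.0, 0.0, 1.0, -0.0]
contact_force: [-0.1, -0.5, 1.6]
gripper_width: 39.9
finger_force: 29.8
```

```bash
python3 - <<'E'
from h import *
s=r.sense(); print(s['ee_pos'],s['gripper_width'],s['finger_force'],s['contact_force'])
E
```

```text
[512.44317921 294.67200969  92.23603771] 39.85107216209024 29.76862996816635 [-0.09386267 -0.50656529  1.61702794]
```

Call:
step_arm(
  plan=[
    [0, 0, -10, 0, 0, 0, -1],
    [0, 0, -20, 0, 0, 0, -1],
    [0, 0, -20, 0, 0, 0, -1],
    [0, 0, -20, 0, 0, 0, -1],
    [0, 0, -10, 0, 0, 0, -1],
  ],
)

```text
time: 4.9
ee_pos: [513.2, 295.2, 174.7]
tcp_rot: [0.001, 0.0, 1.0, 0.001]
contact_force: [0.5, 0.2, -0.8]
gripper_width: 39.7
finger_force: 29.8
```

Call:
step_arm(
  plan=[
    [4, -10, 0, 0, 0, 0, -1],
    [6, -18, 0, 0, 0, 0, -1],
    [8, -26, 0, 0, 0, 0, -1],
    [8, -26, 0, 0, 0, 0, -1],
    [8, -26, 0, 0, 0, 0, -1],
  ],
)

```text
time: 5.4
ee_pos: [476.7, 187.1, 170.4]
tcp_rot: [-0.001, -0.0, 1.0, -0.001]
contact_force: [0.4, -0.1, -1.2]
gripper_width: 39.6
finger_force: 29.8
```

Call:
step_arm(
  plan=[
    [8, -26, 0, 0, 0, 0, -1],
    [8, -26, 0, 0, 0, 0, -1],
    [8, -26, 0, 0, 0, 0, -1],
    [8, -26, 0, 0, 0, 0, -1],
    [8, -26, 0, 0, 0, 0, -1],
  ],
)

```text
time: 5.9
ee_pos: [436.5, 57.4, 170.5]
tcp_rot: [-0.001, 0.0, 1.0, -0.0]
contact_force: [1.0, -0.0, -0.3]
gripper_width: 39.8
finger_force: 29.8
```

Call:
step_arm(
  plan=[
    [6, -20, 0, 0, 0, 0, -1],
    [0, 0, 0, 0, 0, 0, -1],
    [0, 0, 10, 0, 0, 0, -1],
    [0, 0, 20, 0, 0, 0, -1],
    [0, 0, 20, 0, 0, 0, -1],
  ],
)

```text
time: 6.4
ee_pos: [432.2, 39.5, 120.8]
tcp_rot: [-0.0, -0.0, 1.0, 0.0]
contact_force: [0.8, -0.3, -1.8]
gripper_width: 39.9
finger_force: 29.8
```

Call:
step_arm(
  plan=[
    [0, 0, 14, 0, 0, 0, -1],
    [0, 0, 8, 0, 0, 0, -1],
    [0, 0, 4, 0, 0, 0, -1],
    [0, 0, 2, 0, 0, 0, -1],
    [0, 0, 2, 0, 0, 0, -1],
  ],
)

```text
time: 6.9
ee_pos: [433.0, 38.8, 92.8]
tcp_rot: [0.001, 0.0, 1.0, -0.0]
contact_force: [0.2, -0.1, -1.9]
gripper_width: 39.8
finger_force: 29.8
```

Call:
step_arm(
  plan=[
    [0, 0, 0, 0, 0, 0, -1],
    [0, 0, 0, 0, 0, 0, -1],
    [0, 0, 0, 0, 0, 0, -1],
  ],
)

```text
time: 7.2
ee_pos: [432.7, 38.7, 92.7]
tcp_rot: [0.0, 0.0, 1.0, -0.0]
contact_force: [-0.3, -0.4, -1.5]
gripper_width: 39.8
finger_force: 29.8
```

Call:
step_arm(
  plan=[
    [0, 0, 1, 0, 0, 0, -1],
    [0, 0, 1, 0, 0, 0, -1],
    [0, 0, 0, 0, 0, 0, -1],
    [0, 0, 0, 0, 0, 0, -1],
  ],
)

```text
time: 7.6
ee_pos: [432.4, 38.7, 90.3]
tcp_rot: [0.0, 0.0, 1.0, -0.0]
contact_force: [-0.2, 0.2, -1.1]
gripper_width: 39.7
finger_force: 29.8
```

Call:
step_arm(
  plan=[
    [0, 0, 0.5, 0, 0, 0, -1],
    [0, 0, 0, 0, 0, 0, -1],
    [0, 0, 0, 0, 0, 0, -1],
  ],
)

```text
time: 7.9
ee_pos: [432.7, 38.7, 90.2]
tcp_rot: [0.0, 0.0, 1.0, -0.0]
contact_force: [-0.9, 0.4, 3.1]
gripper_width: 39.3
finger_force: 29.8
```

Call:
step_arm(
  plan=[
    [0, 0, 0, 0, 0, 0, -0.1],
    [0, 0, 0, 0, 0, 0, 0.2],
    [0, 0, 0, 0, 0, 0, 0.5],
    [0, 0, 0, 0, 0, 0, 0.5],
    [0, 0, 0, 0, 0, 0, 0.5],
  ],
)

```text
time: 8.4
ee_pos: [432.2, 38.7, 89.5]
tcp_rot: [-0.0, 0.0, 1.0, 0.0]
contact_force: [1.3, 0.5, 0.9]
gripper_width: 68.3
finger_force: 0.0
```

Call:
step_arm(
  plan=[
    [0, 0, -10, 0, 0, 0, 0.5],
    [0, 0, -20, 0, 0, 0, 0.5],
    [0, 0, -30, 0, 0, 0, 0.5],
    [0, 0, -30, 0, 0, 0, 0.5],
    [0, 0, -10, 0, 0, 0, 0.26],
  ],
)

```text
time: 8.9
ee_pos: [434.3, 38.7, 194.0]
tcp_rot: [0.003, 0.0, 1.0, -0.0]
contact_force: [1.3, 0.2, -0.5]
gripper_width: 67.6
finger_force: 0.0
```

Call:
step_arm(
  plan=[
    [0, 0, 0, 0, 0, 8.5, 0.26],
    [0, 0, 0, 0, 0, 8.5, 0.26],
    [0, 0, 0, 0, 0, 8.5, 0.26],
    [0, 0, 0, 0, 0, 8.5, 0.26],
    [0, 0, 0, 0, 0, 8.5, 0.26],
  ],
)

```text
time: 9.4
ee_pos: [431.9, 38.7, 189.0]
tcp_rot: [-0.0, 0.365, 0.931, -0.0]
contact_force: [-0.6, 0.6, -0.5]
gripper_width: 59.9
finger_force: 0.0
```

Call:
step_arm(
  plan=[
    [0, 0, 0, 0, 0, 8.5, 0.26],
    [0, 0, 0, 0, 0, 8.5, 0.26],
    [0, 0, 0, 0, 0, 8.5, 0.26],
    [0, 0, 0, 0, 0, 8.5, 0.26],
    [0, 0, 0, 0, 0, 8.5, 0.26],
  ],
)

```text
time: 9.9
ee_pos: [431.9, 38.7, 189.0]
tcp_rot: [-0.0, 0.678, 0.735, -0.0]
contact_force: [-0.1, 0.3, -0.4]
gripper_width: 60.0
finger_force: 0.0
```

Call:
step_arm(
  plan=[
    [0, 0, 0, 0, 0, 5, 0.26],
    [0, 0, 0, 0, 0, 0, 0.26],
    [0, 0, 0, 0, 0, 0, 0.26],
  ],
)

```text
time: 10.2
ee_pos: [432.1, 38.7, 189.2]
tcp_rot: [-0.0, 0.706, 0.708, -0.0]
contact_force: [-0.1, -1.0, -0.8]
gripper_width: 59.8
finger_force: 0.0
```

```bash
python3 - <<'E'
from h import *
s=r.sense(); print(s['ee_pos'],s['gripper_width'],s['joint_pos']); print(np.round(rot(s['tcp_rot']),4))
f=r.grab_frame("top"); g=r.grab_frame("side")
for n in ("figure_center","red_pot_center","yellow_pot_center","bottle_center"):
    for c,im in(("top",f),("side",g)):
        for h in r.pinpoint(n,c)[:1]: print(n,c,round(h["conf"],2),np.round(h["at"],1),np.round(at_z(im,h["at"],Z[n]-2*(n[0]=='b'))[:2],1))
a=f["color"][180:280,110:310]; b=g["color"][240:420,150:390]
a=cv2.resize(a,(800,400),interpolation=cv2.INTER_CUBIC);cv2.imwrite("pics/t2.png",a)
cv2.imwrite("pics/s2.png",cv2.resize(b,None,fx=3.3,fy=3.3,interpolation=cv2.INTER_CUBIC))
np.savez("f2.npz",t=f["color"],s=g["color"])
E
```

```text
[432.08007259  38.72485009 189.23526247] 59.83901239630295 [-3.44626153e-02 -3.56589997e-01  2.15004390e+00 -3.82178224e-05
  1.34881027e+00 -3.62693973e-02]
[[-1.8e-03  1.0e+00 -7.0e-04]
 [ 1.0e+00  1.8e-03 -0.0e+00]
 [-0.0e+00 -7.0e-04 -1.0e+00]]
figure_center top 0.54 [178.4 216.7] [568.5 288.9]
figure_center side 0.71 [227.7 341.1] [560.1 284.6]
red_pot_center top 0.61 [164.5 219.2] [561.1 324.5]
red_pot_center side 0.67 [222.7 367.3] [542.9 325.9]
yellow_pot_center top 0.46 [192.4 228.8] [537.8 250.4]
yellow_pot_center side 0.95 [250.7 334. ] [535.2 258.5]
bottle_center side 0.63 [360.2 244.2] [433.   32.2]
```

View pics/t2.png

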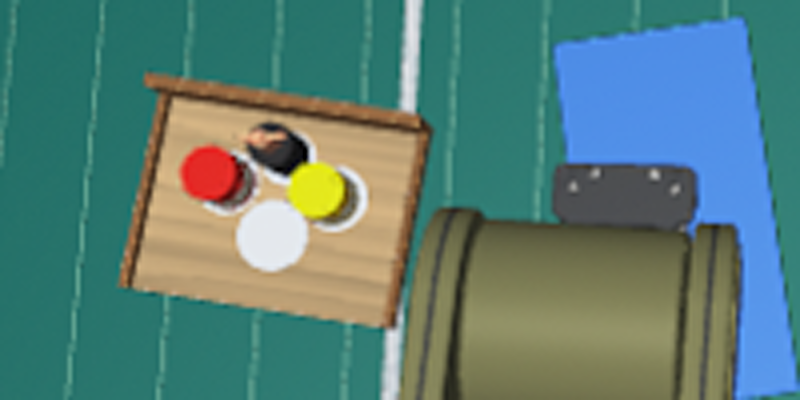

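View pics/s2.png

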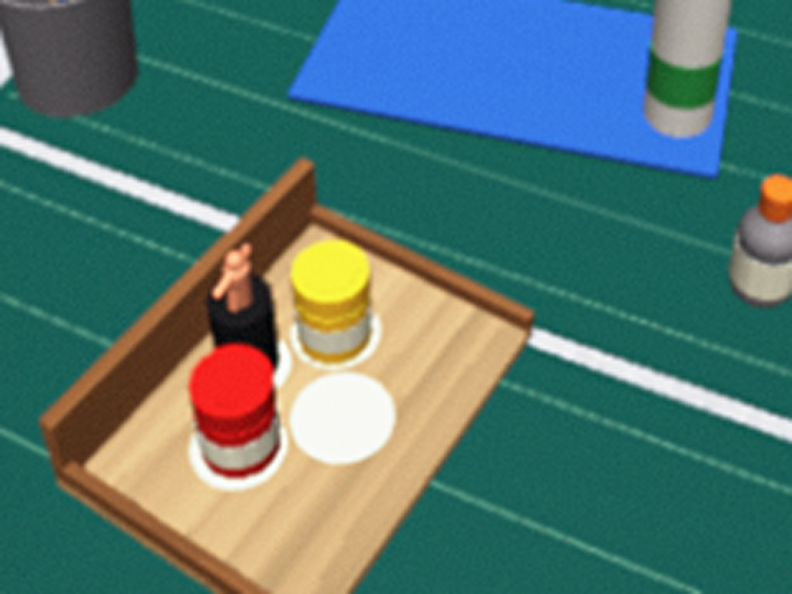

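```bash
python3 - <<'E'
from h import *
from scipy.optimize import least_squares
d=np.load("f2.npz"); f=r.grab_frame("top"); g=r.grab_frame("side")
def el(img,lo,hi,box):
    m=cv2.inRange(cv2.cvtColor(img,cv2.COLOR_BGR2HSV),lo,hi); k=np.zeros_like(m); x0,y0,x1,y1=box; k[y0:y1,x0:x1]=m[y0:y1,x0:x1]
    c=max(cv2.findContours(k,0,1)[0],key=cv2.contourArea); e=cv2.fitEllipse(c); return e
for n,im,fr,lo,hi,b,z in [("red",d["t"],f,(0,150,190),(8,255,255),(140,200,220,260),54),("yel",d["t"],f,(25,150,190),(35,255,255),(140,200,220,260),54),("seat",d["t"],f,(0,0,190),(179,40,255),(165,225,190,250),8),
 ("red",d["s"],g,(0,200,222),(8,255,255),(150,300,300,420),54),("yel",d["s"],g,(25,150,235),(35,255,255),(150,300,300,420),54),("seat",d["s"],g,(0,0,190),(179,40,255),(235,345,275,385),8)]:
    e=el(im,lo,hi,b); print(n,np.round(e[0],1),np.round(e[1],1),np.round(at_z(fr,e[0],z)[:2],1))
E
```

```text
red [161.3 222.6] [12.6 13.2] [548.5 324.3]
yel [188.6 227. ] [12.2 12.8] [539.1 254.5]
seat [177.4 238.2] [17.1 17.8] [514.9 294.3]
red [219.6 355.2] [19.8 24.3] [546.6 324.1]
yel [249.6 321.7] [17.5 22.6] [537.8 255. ]
seat [253.3 366.1] [26.4 31. ] [513.4 292.5]
```

Call:
step_arm(
  plan=[
    [16, 8, 0, 0, 0, 0, 0.26],
    [30, 15, 0, 0, 0, 0, 0.26],
    [30, 15, 0, 0, 0, 0, 0.26],
    [30, 15, 0, 0, 0, 0, 0.26],
    [30, 15, 0, 0, 0, 0, 0.26],
  ],
)

```text
time: 11.3
ee_pos: [500.9, 176.0, 189.6]
tcp_rot: [0.0, 0.707, 0.707, 0.0]
contact_force: [0.3, -1.0, 0.4]
gripper_width: 60.0
finger_force: 0.0
```

Call:
step_arm(
  plan=[
    [30, 15, 0, 0, 0, 0, 0.26],
    [30, 15, 0, 0, 0, 0, 0.26],
    [20, 8.4, 0, 0, 0, 0, 0.26],
    [0, 0, 20, 0, 0, 0, 0.26],
    [0, 0, 30, 0, 0, 0, 0.26],
  ],
)

```text
time: 11.8
ee_pos: [540.7, 256.2, 141.4]
tcp_rot: [0.001, 0.707, 0.708, 0.002]
contact_force: [0.6, 1.0, -0.5]
gripper_width: 59.9
finger_force: 0.0
```

Call:
step_arm(
  plan=[
    [0, 0, 30, 0, 0, 0, 0.26],
    [0, 0, 20, 0, 0, 0, 0.26],
    [0, 0, 0, 0, 0, 0, 0.26],
    [0, 0, 0, 0, 0, 0, 0.26],
  ],
)

```text
time: 12.2
ee_pos: [538.8, 254.7, 89.8]
tcp_rot: [-0.0, 0.707, 0.707, -0.0]
contact_force: [0.5, -1.1, -0.1]
gripper_width: 59.9
finger_force: 0.0
```

```bash
python3 - <<'E'
from h import *
s=r.sense(); print(s['ee_pos'],s['gripper_width'],s['joint_pos']); print(np.round(rot(s['tcp_rot']),4))
E
```

```text
[538.81831145 254.72519208  89.7847971 ] 59.871066300757974 [3.51542596e-01 1.28224513e-01 1.88523905e+00 2.63200530e-05
 1.12853193e+00 3.51667952e-01]
[[ 1.e-04  1.e+00 -4.e-04]
 [ 1.e+00 -1.e-04 -1.e-04]
 [-1.e-04 -4.e-04 -1.e+00]]
```

Well aligned; go down 60 and grip.

Call:
step_arm(
  plan=[
    [0, 0, 20, 0, 0, 0, 0.26],
    [0, 0, 20, 0, 0, 0, 0.26],
    [0, 0, 14, 0, 0, 0, 0.26],
    [0, 0, 5, 0, 0, 0, 0.26],
    [0, 0, 0, 0, 0, 0, 0.26],
  ],
)

```text
time: 12.7
ee_pos: [538.8, 254.7, 30.7]
tcp_rot: [-0.0, 0.707, 0.707, -0.0]
contact_force: [-0.9, -0.5, 1.0]
gripper_width: 60.1
finger_force: 0.0
```

Call:
step_arm(
  plan=[
    [0, 0, 0, 0, 0, 0, 0],
    [0, 0, 0, 0, 0, 0, -0.3],
    [0, 0, 0, 0, 0, 0, -1],
    [0, 0, 0, 0, 0, 0, -1],
    [0, 0, 0, 0, 0, 0, -1],
  ],
)

```text
time: 13.2
ee_pos: [539.2, 254.9, 31.4]
tcp_rot: [0.0, 0.707, 0.707, 0.0]
contact_force: [-1.0, 0.1, 2.1]
gripper_width: 35.8
finger_force: 30.0
```

Call:
step_arm(
  plan=[
    [0, 0, 0, 0, 0, 0, -1],
    [0, 0, 0, 0, 0, 0, -1],
    [0, 0, 0, 0, 0, 0, -1],
    [0, 0, 0, 0, 0, 0, -1],
  ],
)

```text
time: 13.6
ee_pos: [539.2, 254.9, 31.4]
tcp_rot: [0.0, 0.707, 0.707, 0.0]
contact_force: [-0.2, -0.4, 5.4]
gripper_width: 35.2
finger_force: 30.0
```

Call:
step_arm(
  plan=[
    [0, 0, -10, 0, 0, 0, -1],
    [0, 0, -25, 0, 0, 0, -1],
    [0, 0, -25, 0, 0, 0, -1],
    [0, 0, -20, 0, 0, 0, -1],
    [-10, 3.5, 0, 0, 0, 0, -1],
  ],
)

```text
time: 14.1
ee_pos: [544.0, 245.8, 114.2]
tcp_rot: [0.001, 0.707, 0.708, 0.003]
contact_force: [1.3, 0.8, 0.2]
gripper_width: 35.4
finger_force: 30.0
```

Call:
step_arm(
  plan=[
    [-20, 7, 0, 0, 0, 0, -1],
    [-25, 8.7, 0, 0, 0, 0, -1],
    [-25, 8.7, 0, 0, 0, 0, -1],
    [-25, 8.7, 0, 0, 0, 0, -1],
    [-25, 8.7, 0, 0, 0, 0, -1],
  ],
)

```text
time: 14.6
ee_pos: [583.3, 122.8, 108.7]
tcp_rot: [-0.001, 0.707, 0.707, -0.001]
contact_force: [0.5, -0.2, -0.1]
gripper_width: 35.5
finger_force: 30.0
```

Call:
step_arm(
  plan=[
    [-25, 8.7, 0, 0, 0, 0, -1],
    [-25, 8.7, 0, 0, 0, 0, -1],
    [-10, 3.3, 0, 0, 0, 0, -1],
    [0, 0, 0, 0, 0, 0, -1],
    [0, 0, 20, 0, 0, 0, -1],
  ],
)

```text
time: 15.1
ee_pos: [606.6, 65.0, 92.9]
tcp_rot: [0.002, 0.707, 0.707, 0.002]
contact_force: [0.9, -0.2, -1.3]
gripper_width: 35.7
finger_force: 30.0
```

Call:
step_arm(
  plan=[
    [0, 0, 20, 0, 0, 0, -1],
    [0, 0, 20, 0, 0, 0, -1],
    [0, 0, 12, 0, 0, 0, -1],
    [0, 0, 6, 0, 0, 0, -1],
    [0, 0, 2, 0, 0, 0, -1],
  ],
)

```text
time: 15.6
ee_pos: [604.3, 65.2, 30.0]
tcp_rot: [-0.0, 0.707, 0.707, -0.0]
contact_force: [0.9, 0.4, -1.0]
gripper_width: 35.7
finger_force: 30.0
```

Call:
step_arm(
  plan=[
    [0, 0, 1, 0, 0, 0, -1],
    [0, 0, 0, 0, 0, 0, -1],
    [0, 0, 0, 0, 0, 0, -1],
  ],
)

```text
time: 15.9
ee_pos: [605.4, 64.7, 30.6]
tcp_rot: [0.001, 0.707, 0.707, 0.001]
contact_force: [0.2, -0.1, 0.2]
gripper_width: 36.0
finger_force: 30.0
```

Call:
step_arm(
  plan=[
    [0, 0, 1, 0, 0, 0, -1],
    [0, 0, 0, 0, 0, 0, -1],
    [0, 0, 0, 0, 0, 0, -1],
  ],
)

```text
time: 16.2
ee_pos: [605.4, 64.7, 29.4]
tcp_rot: [0.0, 0.707, 0.707, 0.001]
contact_force: [0.0, 0.2, 1.6]
gripper_width: 35.3
finger_force: 30.0
```

Call:
step_arm(
  plan=[
    [0, 0, 0, 0, 0, 0, -0.1],
    [0, 0, 0, 0, 0, 0, 0.1],
    [0, 0, 0, 0, 0, 0, 0.26],
    [0, 0, 0, 0, 0, 0, 0.26],
    [0, 0, -10, 0, 0, 0, 0.26],
  ],
)

```text
time: 16.7
ee_pos: [603.2, 64.6, 37.2]
tcp_rot: [-0.001, 0.707, 0.707, -0.001]
contact_force: [-0.4, -0.6, 0.5]
gripper_width: 59.6
finger_force: 0.0
```

Call:
step_arm(
  plan=[
    [0, 0, -25, 0, 0, 0, 0.26],
    [0, 0, -35, 0, 0, 0, 0.26],
    [0, 0, -20, 0, 0, 0, 0.26],
    [25, -6, 0, 0, 0, 0, 0.26],
    [35, -8, 0, 0, 0, 0, 0.26],
  ],
)

```text
time: 17.2
ee_pos: [592.0, 124.3, 121.2]
tcp_rot: [0.001, 0.708, 0.706, 0.001]
contact_force: [-0.1, -0.1, 0.4]
gripper_width: 59.7
finger_force: 0.0
```

Call:
step_arm(
  plan=[
    [35, -8, 0, 0, 0, 0, 0.26],
    [35, -8, 0, 0, 0, 0, 0.26],
    [35, -8, 0, 0, 0, 0, 0.26],
    [35, -8, 0, 0, 0, 0, 0.26],
    [35, -8, 0, 0, 0, 0, 0.26],
  ],
)

```text
time: 17.7
ee_pos: [550.5, 301.2, 119.6]
tcp_rot: [0.0, 0.707, 0.707, 0.0]
contact_force: [0.7, -0.1, 0.4]
gripper_width: 59.8
finger_force: 0.0
```

Call:
step_arm(
  plan=[
    [24.5, -3.6, 0, 0, 0, 0, 0.26],
    [0, 0, 0, 0, 0, 0, 0.26],
    [0, 0, 0, 0, 0, 0, 0.26],
    [0, 0, 0, 0, 0, 0, 0.26],
  ],
)

```text
time: 18.1
ee_pos: [547.4, 323.3, 118.9]
tcp_rot: [0.0, 0.707, 0.707, -0.0]
contact_force: [0.7, -0.5, 0.1]
gripper_width: 59.6
finger_force: 0.0
```

```bash
python3 - <<'E'
from h import *
s=r.sense(); print(s['ee_pos'],s['gripper_width'],s['joint_pos']); print(np.round(rot(s['tcp_rot']),4))
E
```

```text
[547.39621863 323.3069306  118.88604943] 59.64145179483709 [ 4.49235622e-01  1.79109296e-01  1.77444174e+00 -3.58326607e-04
  1.18807274e+00  4.50310650e-01]
[[ 9.e-04  1.e+00  1.e-04]
 [ 1.e+00 -9.e-04 -3.e-04]
 [-3.e-04  1.e-04 -1.e+00]]
```

Call:
step_arm(
  plan=[
    [0, 0, 20, 0, 0, 0, 0.26],
    [0, 0, 30, 0, 0, 0, 0.26],
    [0, 0, 25, 0, 0, 0, 0.26],
    [0, 0, 10, 0, 0, 0, 0.26],
    [0, 0, 3, 0, 0, 0, 0.26],
  ],
)

```text
time: 18.6
ee_pos: [546.6, 322.8, 29.3]
tcp_rot: [-0.0, 0.708, 0.707, -0.001]
contact_force: [-0.4, 1.2, 0.2]
gripper_width: 60.4
finger_force: 0.0
```

Call:
step_arm(
  plan=[
    [0, 0, 0, 0, 0, 0, 0.1],
    [0, 0, 0, 0, 0, 0, -0.1],
    [0, 0, 0, 0, 0, 0, -0.3],
    [0, 0, 0, 0, 0, 0, -1],
    [0, 0, 0, 0, 0, 0, -1],
  ],
)

```text
time: 19.1
ee_pos: [548.0, 324.6, 32.0]
tcp_rot: [0.0, 0.707, 0.707, 0.001]
contact_force: [1.3, -0.3, 4.2]
gripper_width: 35.4
finger_force: 30.0
```

Call:
step_arm(
  plan=[
    [0, 0, 0, 0, 0, 0, -1],
    [0, 0, 0, 0, 0, 0, -1],
    [0, 0, 0, 0, 0, 0, -1],
    [0, 0, 0, 0, 0, 0, -1],
  ],
)

```text
time: 19.5
ee_pos: [548.0, 324.6, 32.0]
tcp_rot: [0.0, 0.707, 0.707, 0.001]
contact_force: [-0.7, -0.5, 4.8]
gripper_width: 35.4
finger_force: 30.0
```

Call:
step_arm(
  plan=[
    [0, 0, -10, 0, 0, 0, -1],
    [0, 0, -25, 0, 0, 0, -1],
    [0, 0, -25, 0, 0, 0, -1],
    [0, 0, -20, 0, 0, 0, -1],
    [-12, 1, 0, 0, 0, 0, -1],
  ],
)

```text
time: 20.0
ee_pos: [550.0, 313.7, 114.6]
tcp_rot: [0.001, 0.707, 0.708, 0.003]
contact_force: [-0.0, -0.6, -0.2]
gripper_width: 35.6
finger_force: 30.0
```

Call:
step_arm(
  plan=[
    [-25, 2, 0, 0, 0, 0, -1],
    [-30, 2, 0, 0, 0, 0, -1],
    [-30, 2, 0, 0, 0, 0, -1],
    [-30, 2, 0, 0, 0, 0, -1],
    [-30, 2, 0, 0, 0, 0, -1],
  ],
)

```text
time: 20.5
ee_pos: [556.8, 165.1, 108.8]
tcp_rot: [-0.001, 0.707, 0.707, -0.001]
contact_force: [0.1, -0.7, -0.7]
gripper_width: 35.2
finger_force: 30.0
```

Call:
step_arm(
  plan=[
    [-30, 2, 0, 0, 0, 0, -1],
    [-30, 2, 0, 0, 0, 0, -1],
    [-30, 2, 0, 0, 0, 0, -1],
    [-30, 2, 0, 0, 0, 0, -1],
    [-25, 2, 0, 0, 0, 0, -1],
  ],
)

```text
time: 21.0
ee_pos: [566.6, 20.1, 108.9]
tcp_rot: [-0.001, 0.707, 0.707, -0.001]
contact_force: [-0.0, -0.3, -0.5]
gripper_width: 35.9
finger_force: 30.0
```

Call:
step_arm(
  plan=[
    [-10, 1, 0, 0, 0, 0, -1],
    [0, 0, 0, 0, 0, 0, -1],
    [0, 0, 15, 0, 0, 0, -1],
    [0, 0, 20, 0, 0, 0, -1],
    [0, 0, 20, 0, 0, 0, -1],
  ],
)

```text
time: 21.5
ee_pos: [568.6, 13.5, 54.0]
tcp_rot: [-0.0, 0.707, 0.708, -0.0]
contact_force: [0.5, 0.1, -0.8]
gripper_width: 35.4
finger_force: 30.0
```

Call:
step_arm(
  plan=[
    [0, 0, 15, 0, 0, 0, -1],
    [0, 0, 7, 0, 0, 0, -1],
    [0, 0, 3, 0, 0, 0, -1],
    [0, 0, 0, 0, 0, 0, -1],
    [0, 0, 0, 0, 0, 0, -1],
  ],
)

```text
time: 22.0
ee_pos: [569.8, 12.4, 31.2]
tcp_rot: [0.001, 0.707, 0.707, 0.001]
contact_force: [1.0, -0.2, -0.4]
gripper_width: 35.6
finger_force: 30.0
```

Call:
step_arm(
  plan=[
    [0, 0, 1, 0, 0, 0, -1],
    [0, 0, 0, 0, 0, 0, -1],
    [0, 0, 0, 0, 0, 0, -1],
  ],
)

```text
time: 22.3
ee_pos: [569.6, 12.2, 30.0]
tcp_rot: [0.0, 0.707, 0.707, 0.0]
contact_force: [0.6, -0.2, 0.3]
gripper_width: 35.6
finger_force: 30.0
```

Call:
step_arm(
  plan=[
    [0, 0, 0.5, 0, 0, 0, -1],
    [0, 0, 0, 0, 0, 0, -1],
    [0, 0, 0, 0, 0, 0, -1],
  ],
)

```text
time: 22.6
ee_pos: [569.5, 12.1, 30.0]
tcp_rot: [0.0, 0.707, 0.707, 0.0]
contact_force: [-1.9, 0.4, 5.7]
gripper_width: 35.9
finger_force: 30.0
```

Call:
step_arm(
  plan=[
    [0, 0, 0, 0, 0, 0, -0.1],
    [0, 0, 0, 0, 0, 0, 0.1],
    [0, 0, 0, 0, 0, 0, 0.26],
    [0, 0, 0, 0, 0, 0, 0.26],
    [0, 0, -10, 0, 0, 0, 0.26],
  ],
)

```text
time: 23.1
ee_pos: [567.6, 12.3, 37.7]
tcp_rot: [-0.001, 0.707, 0.707, -0.001]
contact_force: [-0.2, 0.9, 0.2]
gripper_width: 59.5
finger_force: 0.0
```

Call:
step_arm(
  plan=[
    [0, 0, -25, 0, 0, 0, 0.26],
    [0, 0, -35, 0, 0, 0, 0.26],
    [0, 0, -30, 0, 0, 0, 0.26],
    [0, 0, 0, 0, 0, -8.5, 0.26],
    [0, 0, 0, 0, 0, -8.5, 0.26],
  ],
)

```text
time: 23.6
ee_pos: [570.4, 12.2, 132.0]
tcp_rot: [0.002, 0.592, 0.806, 0.001]
contact_force: [-1.2, -0.0, -1.5]
gripper_width: 59.6
finger_force: 0.0
```

Call:
step_arm(
  plan=[
    [0, 0, 0, 0, 0, -8.5, 0.26],
    [0, 0, 0, 0, 0, -8.5, 0.26],
    [0, 0, 0, 0, 0, -8.5, 0.26],
    [0, 0, 0, 0, 0, -8.5, 0.26],
    [0, 0, 0, 0, 0, -8.5, 0.26],
  ],
)

```text
time: 24.1
ee_pos: [569.3, 12.2, 130.0]
tcp_rot: [0.0, 0.26, 0.966, 0.0]
contact_force: [-0.6, 0.2, -0.8]
gripper_width: 59.8
finger_force: 0.0
```

Call:
step_arm(
  plan=[
    [0, 0, 0, 0, 0, -8.5, 0.26],
    [0, 0, 0, 0, 0, -8.5, 0.26],
    [0, 0, 0, 0, 0, -8.5, 0.26],
    [0, 0, 0, 0, 0, -5, 0.26],
    [0, 0, 0, 0, 0, 0, 0.26],
  ],
)

```text
time: 24.6
ee_pos: [569.3, 12.2, 129.9]
tcp_rot: [0.0, 0.0, 1.0, -0.0]
contact_force: [-0.1, 0.8, -0.6]
gripper_width: 59.8
finger_force: 0.0
```

Call:
step_arm(
  plan=[
    [0, 25, 0, 0, 0, 0, 0.26],
    [0, 35, 0, 0, 0, 0, 0.26],
    [0, 35, 0, 0, 0, 0, 0.26],
    [0, 35, 0, 0, 0, 0, 0.26],
    [0, 20, 0, 0, 0, 0, 0.26],
  ],
)

```text
time: 25.1
ee_pos: [569.0, 164.4, 129.7]
tcp_rot: [0.0, 0.0, 1.0, 0.0]
contact_force: [-0.2, 0.2, 0.1]
gripper_width: 59.8
finger_force: 0.0
```

```bash
python3 - <<'E'
from h import *
s=r.sense(); print(s['ee_pos'],s['gripper_width'],s['joint_pos']); print(np.round(rot(s['tcp_rot']),4))
g=r.grab_frame("side");f=r.grab_frame("top")
for n in ("figure_center","red_pot_center","yellow_pot_center","bottle_center"):
    for c,im in(("top",f),("side",g)):
        for h in r.pinpoint(n,c)[:1]: print(n,c,round(h["conf"],2),np.round(h["at"],1),np.round(at_z(im,h["at"],Z[n]-2*(n[0]!='f'))[:2],1))
for c,im in(("top",f),("side",g)):
    for h in r.regions_of("figure_center",c)[:1]:
        m=h["pixels"]; v=im["color"].max(2); k=(m&(v<75)).astype(np.uint8); p=max(cv2.findContours(k,0,1)[0],key=cv2.contourArea); rc=cv2.minAreaRect(p); print(c,"holder",np.round(rc[0],1),np.round(rc[1],1),np.round(at_z(im,rc[0],31)[:2],1))
cv2.imwrite("pics/s3.png",cv2.resize(g["color"][170:410,150:450],None,fx=2.5,fy=2.5))
E
```

```text
[569.03903386 164.42597511 129.74664548] 59.82706947365335 [ 1.90463487e-01  7.61308215e-02  1.86851591e+00  4.79708185e-04
  1.19623008e+00 -1.37962686e+00]
[[-1.e+00  9.e-04  6.e-04]
 [ 9.e-04  1.e+00  6.e-04]
 [-6.e-04  6.e-04 -1.e+00]]
figure_center top 0.45 [175.9 217.9] [565.2 295.2]
figure_center side 0.68 [225.7 338.2] [565.6 281.3]
red_pot_center top 0.68 [285.1 216.3] [576.8  12.4]
red_pot_center side 0.88 [293.7 240.5] [569.8  17.5]
yellow_pot_center top 0.51 [267.2 203.7] [608.9  60. ]
bottle_center top 0.75 [343.6 151.7] [ 738.  -132.1]
bottle_center side 0.83 [360.7 243.8] [432.5  30.7]Traceback (most recent call last):
  File "<stdin>", line 9, in <module>
ValueError: max() iterable argument is empty
```

```bash
python3 - <<'E'
from h import *
g=r.grab_frame("side"); f=r.grab_frame("top")
for im,b in((g,(205,310,245,365)),(f,(165,205,195,232))):
    x0,y0,x1,y1=b; c=im["color"][y0:y1,x0:x1]; k=(c.max(2)<45).astype(np.uint8)
    p=max(cv2.findContours(k,0,1)[0],key=cv2.contourArea); rc=cv2.minAreaRect(p); q=np.array(rc[0])+[x0,y0]; print(np.round(q,1),np.round(rc[1],1),rc[2],np.round(at_z(im,q,31)[:2],1))
for y in (280,286,292): print([np.round(proj(im,(564.8,y,31)),1) for im in (g,f)])
c=g["color"].copy()
for z in (8,54):
    pts=np.array([proj(g,(564.8+15*np.cos(a),286.3+15*np.sin(a),z)) for a in np.linspace(0,6.3,40)]); 
    big=None
    np.save(f"p{z}.npy",pts)
x0,y0=150,170; big=cv2.resize(c[y0:y0+240,x0:x0+300],None,fx=2.5,fy=2.5)
for z in(8,54): cv2.polylines(big,[((np.load(f"p{z}.npy")+.5-[x0,y0])*2.5).astype(int)],True,(255,0,255),1)
cv2.imwrite("pics/s3.png",big)
E
```

```text
[223.7 340.5] [31.  18.4] 78.69007110595703 [566.1 286.2]
[177.1 218.7] [ 7.6 17.7] 78.69007110595703 [563.3 291.8]
[array([226.6, 337.7]), array([181.7, 218.2])]
[array([224.5, 340.7]), array([179.4, 218.1])]
[array([222.3, 343.7]), array([177.1, 218.1])]
```

View pics/s3.png

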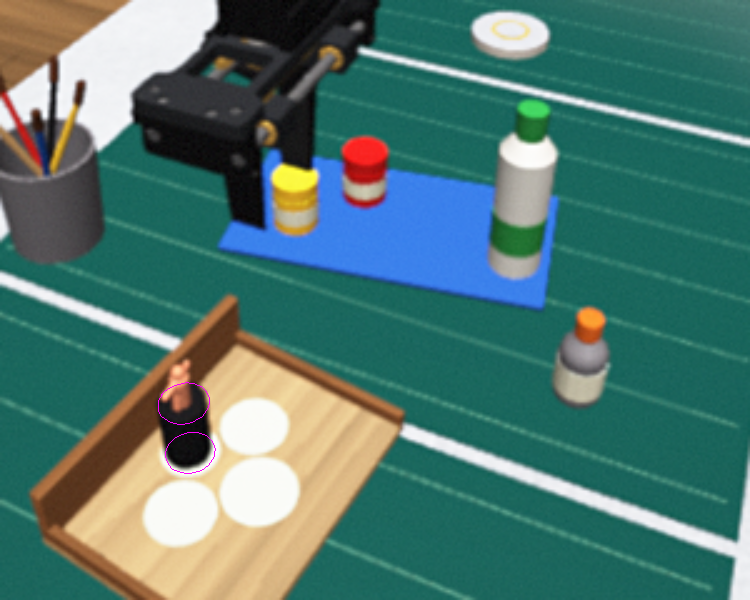

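Call:
step_arm(
  plan=[
    [2, 30, 0, 0, 0, 0, 0.26],
    [1.5, 35, 0, 0, 0, 0, 0.26],
    [0, 35, 0, 0, 0, 0, 0.26],
    [0, 24.3, 0, 0, 0, 0, 0.26],
    [0, 0, 0, 0, 0, 0, 0.26],
  ],
)

```text
time: 26.25
ee_pos: [565.5, 288.9, 129.2]
tcp_rot: [0.0, -0.001, 1.0, 0.0]
contact_force: [0.3, -0.6, 0.4]
gripper_width: 59.7
finger_force: 0.0
```

Call:
step_arm(
  plan=[
    [0, 0, 0, 0, 0, 0, 0.26],
    [0, 0, 0, 0, 0, 0, 0.26],
  ],
)

```text
time: 26.45
ee_pos: [565.7, 285.5, 129.0]
tcp_rot: [-0.0, 0.0, 1.0, -0.0]
contact_force: [0.6, -1.0, -0.1]
gripper_width: 59.8
finger_force: 0.0
```

Call:
step_arm(
  plan=[
    [0, 1, 20, 0, 0, 0, 0.26],
    [0, 0, 30, 0, 0, 0, 0.26],
    [0, 0, 25, 0, 0, 0, 0.26],
    [0, 0, 18, 0, 0, 0, 0.26],
    [0, 0, 8, 0, 0, 0, 0.26],
  ],
)

```text
time: 26.95
ee_pos: [564.6, 286.1, 25.9]
tcp_rot: [-0.002, 0.001, 1.0, -0.001]
contact_force: [0.2, -1.6, 0.2]
gripper_width: 60.3
finger_force: 0.0
```

Call:
step_arm(
  plan=[
    [0, 0, 3, 0, 0, 0, 0.26],
    [0, 0, 0, 0, 0, 0, 0.26],
    [0, 0, 0, 0, 0, 0, -0.1],
    [0, 0, 0, 0, 0, 0, -0.3],
    [0, 0, 0, 0, 0, 0, -0.6],
  ],
)

```text
time: 27.45
ee_pos: [566.2, 287.8, 26.1]
tcp_rot: [0.001, -0.0, 1.0, 0.0]
contact_force: [0.8, -0.2, -0.9]
gripper_width: 41.3
finger_force: 0.0
```

Call:
step_arm(
  plan=[
    [0, 0, 0, 0, 0, 0, -1],
    [0, 0, 0, 0, 0, 0, -1],
    [0, 0, 0, 0, 0, 0, -1],
    [0, 0, 0, 0, 0, 0, -1],
    [0, 0, 0, 0, 0, 0, -1],
  ],
)

```text
time: 27.95
ee_pos: [565.9, 287.5, 25.6]
tcp_rot: [0.0, 0.0, 1.0, 0.0]
contact_force: [-1.6, -1.3, 3.3]
gripper_width: 29.6
finger_force: 30.0
```

Call:
step_arm(
  plan=[
    [0, 0, -10, 0, 0, 0, -1],
    [0, 0, -25, 0, 0, 0, -1],
    [0, 0, -30, 0, 0, 0, -1],
    [0, 0, -20, 0, 0, 0, -1],
    [0, 0, -5, 0, 0, 0, -1],
  ],
)

```text
time: 28.45
ee_pos: [567.3, 288.3, 118.7]
tcp_rot: [0.003, 0.0, 1.0, 0.001]
contact_force: [-0.5, 0.4, 0.1]
gripper_width: 29.8
finger_force: 30.0
```

Call:
step_arm(
  plan=[
    [1.5, -10, 0, 0, 0, 0, -1],
    [1.5, -20, 0, 0, 0, 0, -1],
    [1.5, -30, 0, 0, 0, 0, -1],
    [1.5, -30, 0, 0, 0, 0, -1],
    [1.5, -30, 0, 0, 0, 0, -1],
  ],
)

```text
time: 28.95
ee_pos: [556.3, 164.7, 112.8]
tcp_rot: [-0.002, 0.0, 1.0, -0.001]
contact_force: [-0.1, 0.5, 0.1]
gripper_width: 29.4
finger_force: 30.0
```

Call:
step_arm(
  plan=[
    [1.5, -30, 0, 0, 0, 0, -1],
    [1.5, -30, 0, 0, 0, 0, -1],
    [1.5, -30, 0, 0, 0, 0, -1],
    [1.5, -30, 0, 0, 0, 0, -1],
    [1.5, -30, 0, 0, 0, 0, -1],
  ],
)

```text
time: 29.45
ee_pos: [548.4, 15.1, 112.9]
tcp_rot: [-0.002, 0.0, 1.0, -0.0]
contact_force: [0.0, -0.9, -0.6]
gripper_width: 29.8
finger_force: 30.0
```

Call:
step_arm(
  plan=[
    [1.5, -30, 0, 0, 0, 0, -1],
    [1.5, -30, 0, 0, 0, 0, -1],
    [1.5, -30, 0, 0, 0, 0, -1],
    [1.5, -30, 0, 0, 0, 0, -1],
    [1.5, -30, 0, 0, 0, 0, -1],
  ],
)

```text
time: 29.95
ee_pos: [540.5, -134.4, 112.9]
tcp_rot: [-0.002, 0.001, 1.0, 0.0]
contact_force: [0.0, -0.2, -0.5]
gripper_width: 29.4
finger_force: 30.0
```

Call:
step_arm(
  plan=[
    [1.5, -30, 0, 0, 0, 0, -1],
    [1.5, -30, 0, 0, 0, 0, -1],
    [1.5, -30, 0, 0, 0, 0, -1],
    [1.5, -30, 0, 0, 0, 0, -1],
    [1.5, -30, 0, 0, 0, 0, -1],
  ],
)

```text
time: 30.45
ee_pos: [532.9, -283.9, 112.8]
tcp_rot: [-0.002, 0.001, 1.0, 0.001]
contact_force: [1.0, 0.0, -0.5]
gripper_width: 29.5
finger_force: 30.0
```

Call:
step_arm(
  plan=[
    [0, -12.5, 0, 0, 0, 0, -1],
    [0, 0, 0, 0, 0, 0, -1],
    [0, 0, 0, 0, 0, 0, -1],
    [0, 0, 0, 0, 0, 0, -1],
  ],
)

```text
time: 30.85
ee_pos: [535.2, -293.8, 114.6]
tcp_rot: [-0.0, -0.0, 1.0, 0.0]
contact_force: [0.4, -0.2, -0.8]
gripper_width: 29.7
finger_force: 30.0
```

```bash
python3 - <<'E'
from h import *
s=r.sense(); print(s['ee_pos'],s['gripper_width'],s['joint_pos']); print(np.round(rot(s['tcp_rot']),4))
E
```

```text
[ 535.22042703 -293.76590673  114.58064619] 29.73416021681057 [-5.90008057e-01  1.31715172e-01  1.83567214e+00  3.03067175e-04
  1.17553880e+00 -2.16180535e+00]
[[-1.e+00 -9.e-04 -1.e-03]
 [-9.e-04  1.e+00  1.e-03]
 [ 1.e-03  1.e-03 -1.e+00]]
```

Call:
step_arm(
  plan=[
    [-1, -1, 10, 0, 0, 0, -1],
    [0, 0, 20, 0, 0, 0, -1],
    [0, 0, 20, 0, 0, 0, -1],
    [0, 0, 15, 0, 0, 0, -1],
    [0, 0, 10, 0, 0, 0, -1],
  ],
)

```text
time: 31.35
ee_pos: [535.9, -294.9, 38.1]
tcp_rot: [-0.001, -0.0, 1.0, 0.001]
contact_force: [-0.5, 0.8, -0.7]
gripper_width: 29.3
finger_force: 30.0
```

Call:
step_arm(
  plan=[
    [0, 0, 5, 0, 0, 0, -1],
    [0, 0, 3, 0, 0, 0, -1],
    [0, 0, 0, 0, 0, 0, -1],
    [0, 0, 0, 0, 0, 0, -1],
  ],
)

```text
time: 31.75
ee_pos: [537.1, -296.4, 33.0]
tcp_rot: [0.001, 0.0, 1.0, -0.0]
contact_force: [0.5, 0.7, 0.2]
gripper_width: 29.4
finger_force: 30.0
```

Call:
step_arm(
  plan=[
    [0, 0, 1, 0, 0, 0, -1],
    [0, 0, 0, 0, 0, 0, -1],
    [0, 0, 0, 0, 0, 0, -1],
  ],
)

```text
time: 32.05
ee_pos: [536.7, -296.1, 31.5]
tcp_rot: [0.0, 0.0, 1.0, -0.0]
contact_force: [0.8, -0.0, -0.1]
gripper_width: 29.7
finger_force: 30.0
```

```bash
python3 - <<'E'
from h import *
s=r.sense(); print(s['ee_pos'],s['contact_force'])
f=r.grab_frame("top"); g=r.grab_frame("side")
b=g["color"][150:230,310:410]; a=f["color"][200:270,370:440]
o=np.hstack([cv2.resize(a,(400,400),interpolation=2),cv2.resize(b,(400,400),interpolation=2)])
cv2.imwrite("pics/p4.png",o)
E
```

```text
[ 536.73518153 -296.12201544   31.496378  ] [ 0.79388833 -0.04331463 -0.06603898]
```

View pics/p4.png

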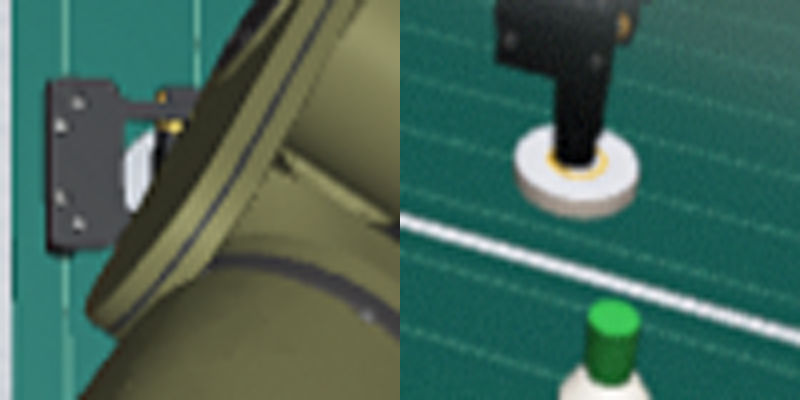

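Call:
step_arm(
  plan=[
    [0, 0.5, 1, 0, 0, 0, -1],
    [0, 0, 0.5, 0, 0, 0, -1],
    [0, 0, 0, 0, 0, 0, -1],
    [0, 0, 0, 0, 0, 0, -1],
  ],
)

```text
time: 32.55
ee_pos: [536.6, -295.5, 29.6]
tcp_rot: [-0.0, 0.0, 1.0, 0.0]
contact_force: [-0.9, -0.2, 0.3]
gripper_width: 29.4
finger_force: 30.0
```

Call:
step_arm(
  plan=[
    [0, 0, 0.5, 0, 0, 0, -1],
    [0, 0, 0, 0, 0, 0, -1],
    [0, 0, 0, 0, 0, 0, -1],
  ],
)

```text
time: 32.85
ee_pos: [536.6, -295.5, 29.6]
tcp_rot: [-0.0, 0.0, 1.0, 0.0]
contact_force: [-2.5, 1.4, 5.5]
gripper_width: 29.3
finger_force: 30.0
```

Call:
step_arm(
  plan=[
    [0, 0, 0, 0, 0, 0, -0.2],
    [0, 0, 0, 0, 0, 0, 0.1],
    [0, 0, 0, 0, 0, 0, 0.26],
    [0, 0, 0, 0, 0, 0, 0.26],
    [0, 0, 0, 0, 0, 0, 0.26],
  ],
)

```text
time: 33.35
ee_pos: [536.6, -295.5, 29.0]
tcp_rot: [-0.0, 0.0, 1.0, 0.0]
contact_force: [-0.6, 0.2, -0.7]
gripper_width: 58.9
finger_force: 0.0
```

Call:
step_arm(
  plan=[
    [0, 0, -10, 0, 0, 0, 0.26],
    [0, 0, -25, 0, 0, 0, 0.26],
    [0, 0, -35, 0, 0, 0, 0.26],
    [0, 0, -25, 0, 0, 0, 0.26],
    [0, 0, -5, 0, 0, 0, 0.26],
  ],
)

```text
time: 33.85
ee_pos: [538.9, -297.0, 134.3]
tcp_rot: [0.003, 0.0, 1.0, -0.002]
contact_force: [0.3, 0.3, 1.2]
gripper_width: 60.0
finger_force: 0.0
```

Call:
step_arm(
  plan=[
    [0, 30, 0, 0, 0, 0, 0.26],
    [0, 35, 0, 0, 0, 0, 0.26],
    [0, 35, 0, 0, 0, 0, 0.26],
    [0, 35, 0, 0, 0, 0, 0.26],
    [0, 35, 0, 0, 0, 0, 0.26],
  ],
)

```text
time: 34.35
ee_pos: [535.8, -124.0, 128.1]
tcp_rot: [-0.001, 0.0, 1.0, 0.0]
contact_force: [0.8, -0.7, -0.3]
gripper_width: 59.7
finger_force: 0.0
```

Call:
step_arm(
  plan=[
    [0, 0, 0, 0, 0, 8.5, 0.26],
    [0, 0, 0, 0, 0, 8.5, 0.26],
    [0, 0, 0, 0, 0, 8.5, 0.26],
    [0, 0, 0, 0, 0, 8.5, 0.26],
    [0, 0, 0, 0, 0, 8.5, 0.26],
  ],
)

```text
time: 34.85
ee_pos: [535.9, -125.2, 128.0]
tcp_rot: [-0.001, 0.365, 0.931, -0.0]
contact_force: [-0.3, 0.1, 0.1]
gripper_width: 59.8
finger_force: 0.0
```

Call:
step_arm(
  plan=[
    [0, 0, 0, 0, 0, 8.5, 0.26],
    [0, 0, 0, 0, 0, 8.5, 0.26],
    [0, 0, 0, 0, 0, 8.5, 0.26],
    [0, 0, 0, 0, 0, 8.5, 0.26],
    [0, 0, 0, 0, 0, 8.5, 0.26],
  ],
)

```text
time: 35.35
ee_pos: [535.9, -125.3, 128.0]
tcp_rot: [-0.001, 0.678, 0.735, -0.0]
contact_force: [0.1, -0.6, 0.2]
gripper_width: 60.3
finger_force: 0.0
```

Call:
step_arm(
  plan=[
    [0, 0, 0, 0, 0, 5, 0.26],
    [0, 0, 0, 0, 0, 0, 0.26],
    [0, 0, 0, 0, 0, 0, 0.26],
  ],
)

```text
time: 35.65
ee_pos: [536.2, -125.4, 128.4]
tcp_rot: [-0.001, 0.706, 0.708, -0.0]
contact_force: [0.2, 0.1, -0.3]
gripper_width: 59.9
finger_force: 0.0
```

```bash
python3 - <<'E'
from h import *
s=r.sense(); print(s['ee_pos'],s['gripper_width'],s['joint_pos']); print(np.round(rot(s['tcp_rot']),4))
g=r.grab_frame("side");f=r.grab_frame("top")
for n,z in (("figure_center",35),("stand",0),("red_pot_center",29),("yellow_pot_center",29),("bottle_center",76)):
    for c,im in(("top",f),("side",g)):
        for h in r.pinpoint(n,c)[:1]: print(n,c,round(h["conf"],2),np.round(h["at"],1),np.round(at_z(im,h["at"],z)[:2],1))
o=np.hstack([cv2.resize(f["color"][205:265,375:435],(400,400),interpolation=2),cv2.resize(g["color"][150:250,290:390],(400,400),interpolation=2)])
cv2.imwrite("pics/p5.png",o)
E
```

```text
[ 536.15691042 -125.37937232  128.43563916] 59.892806052217374 [-3.27202320e-01 -1.26089954e-02  1.96191727e+00 -3.52894790e-05
  1.19342946e+00 -3.28936025e-01]
[[-1.7e-03  1.0e+00 -1.1e-03]
 [ 1.0e+00  1.7e-03  3.0e-04]
 [ 3.0e-04 -1.1e-03 -1.0e+00]]
figure_center top 0.56 [231.5 296.3] [370.1 139.8]
figure_center side 0.73 [352.1 176.9] [ 537.1 -278.6]
stand top 0.9 [406.6 234.8] [ 540.7 -305.1]
stand side 0.65 [353.6 184.3] [ 537.1 -304. ]
red_pot_center top 0.67 [284. 218.] [572.3  15.1]
red_pot_center side 0.83 [292.6 239.3] [573.4  14.8]
yellow_pot_center top 0.76 [264.2 206.7] [600.7  67.5]
bottle_center top 0.6 [269.9 271.2] [433.4  43.3]
bottle_center side 0.59 [358.9 245. ] [434.5  35.4]
```

View pics/p5.png

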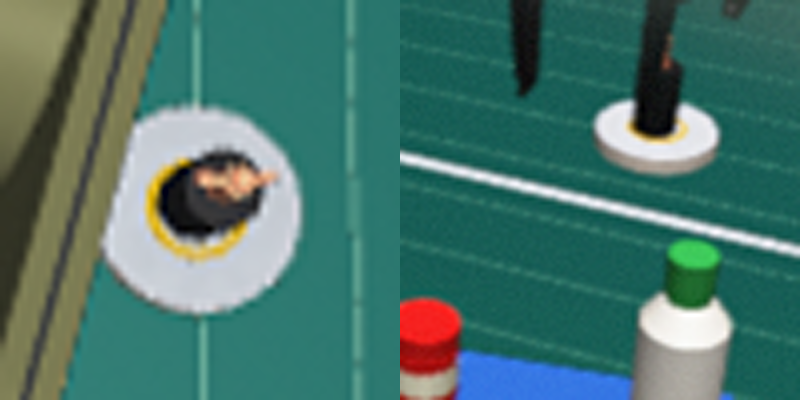

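Call:
step_arm(
  plan=[
    [20, 5, 0, 0, 0, 0, 0.26],
    [35, 8, 0, 0, 0, 0, 0.26],
    [35, 8, 0, 0, 0, 0, 0.26],
    [30, 8, 0, 0, 0, 0, 0.26],
    [17.5, 4.3, 0, 0, 0, 0, 0.26],
  ],
)

```text
time: 36.75
ee_pos: [570.3, 14.0, 129.3]
tcp_rot: [-0.0, 0.707, 0.708, 0.0]
contact_force: [-0.0, -0.1, 0.1]
gripper_width: 60.0
finger_force: 0.0
```

Call:
step_arm(
  plan=[
    [0, 0, 0, 0, 0, 0, 0.26],
    [0, 0, 0, 0, 0, 0, 0.26],
    [0, 0, 20, 0, 0, 0, 0.26],
    [0, 0, 25, 0, 0, 0, 0.26],
  ],
)

```text
time: 37.15
ee_pos: [571.2, 10.8, 85.4]
tcp_rot: [0.002, 0.708, 0.707, 0.001]
contact_force: [0.5, -0.4, 0.1]
gripper_width: 59.7
finger_force: 0.0
```

Call:
step_arm(
  plan=[
    [0, 0, 0, 0, 0, 0, 0.26],
    [0, 0, 0, 0, 0, 0, 0.26],
  ],
)

```text
time: 37.35
ee_pos: [569.5, 11.1, 84.0]
tcp_rot: [-0.0, 0.708, 0.707, -0.0]
contact_force: [1.7, 0.4, 0.2]
gripper_width: 60.2
finger_force: 0.0
```

Call:
step_arm(
  plan=[
    [1, 0, 20, 0, 0, 0, 0.26],
    [0, 0, 20, 0, 0, 0, 0.26],
    [0, 0, 10, 0, 0, 0, 0.26],
    [0, 0, 4, 0, 0, 0, 0.26],
    [0, 0, 0, 0, 0, 0, 0.26],
  ],
)

```text
time: 37.85
ee_pos: [570.2, 12.8, 30.6]
tcp_rot: [0.0, 0.707, 0.707, 0.0]
contact_force: [0.2, -0.3, 0.1]
gripper_width: 59.6
finger_force: 0.0
```

Call:
step_arm(
  plan=[
    [0, 0, 0, 0, 0, 0, 0.1],
    [0, 0, 0, 0, 0, 0, -0.1],
    [0, 0, 0, 0, 0, 0, -0.3],
    [0, 0, 0, 0, 0, 0, -1],
    [0, 0, 0, 0, 0, 0, -1],
  ],
)

```text
time: 38.35
ee_pos: [570.3, 13.0, 30.7]
tcp_rot: [0.0, 0.707, 0.707, 0.0]
contact_force: [0.4, -0.8, 2.1]
gripper_width: 35.1
finger_force: 30.0
```

Call:
step_arm(
  plan=[
    [0, 0, 0, 0, 0, 0, -1],
    [0, 0, 0, 0, 0, 0, -1],
    [0, 0, 0, 0, 0, 0, -1],
  ],
)

```text
time: 38.65
ee_pos: [570.3, 13.0, 30.7]
tcp_rot: [0.0, 0.707, 0.707, 0.0]
contact_force: [-1.6, 0.4, 5.3]
gripper_width: 35.2
finger_force: 30.0
```

Call:
step_arm(
  plan=[
    [0, 0, -10, 0, 0, 0, -1],
    [0, 0, -25, 0, 0, 0, -1],
    [0, 0, -25, 0, 0, 0, -1],
    [0, 0, -20, 0, 0, 0, -1],
    [10, -1, 0, 0, 0, 0, -1],
  ],
)

```text
time: 39.15
ee_pos: [571.3, 22.5, 113.8]
tcp_rot: [0.003, 0.708, 0.707, 0.002]
contact_force: [0.3, -0.2, -0.3]
gripper_width: 35.4
finger_force: 30.0
```

Call:
step_arm(
  plan=[
    [22, -1.5, 0, 0, 0, 0, -1],
    [28, -2, 0, 0, 0, 0, -1],
    [28, -2, 0, 0, 0, 0, -1],
    [28, -2, 0, 0, 0, 0, -1],
    [28, -2, 0, 0, 0, 0, -1],
  ],
)

```text
time: 39.65
ee_pos: [558.0, 158.5, 108.3]
tcp_rot: [-0.001, 0.707, 0.707, -0.001]
contact_force: [1.2, -0.3, -0.9]
gripper_width: 35.2
finger_force: 30.0
```

Call:
step_arm(
  plan=[
    [28, -2, 0, 0, 0, 0, -1],
    [28, -2, 0, 0, 0, 0, -1],
    [28, -2, 0, 0, 0, 0, -1],
    [28, -2, 0, 0, 0, 0, -1],
    [28, -2, 0, 0, 0, 0, -1],
  ],
)

```text
time: 40.15
ee_pos: [547.9, 298.3, 108.2]
tcp_rot: [-0.001, 0.707, 0.707, -0.001]
contact_force: [0.1, 0.0, -0.2]
gripper_width: 35.5
finger_force: 30.0
```

Call:
step_arm(
  plan=[
    [20, -2, 0, 0, 0, 0, -1],
    [7.4, 0, 0, 0, 0, 0, -1],
    [0, 0, 0, 0, 0, 0, -1],
    [0, 0, 0, 0, 0, 0, -1],
    [0, 0, 0, 0, 0, 0, -1],
  ],
)

```text
time: 40.65
ee_pos: [547.4, 323.4, 109.8]
tcp_rot: [0.0, 0.708, 0.707, -0.0]
contact_force: [-0.2, -0.6, -0.2]
gripper_width: 35.3
finger_force: 30.0
```

Call:
step_arm(
  plan=[
    [1, 0, 15, 0, 0, 0, -1],
    [0, 0, 25, 0, 0, 0, -1],
    [0, 0, 20, 0, 0, 0, -1],
    [0, 0, 10, 0, 0, 0, -1],
    [0, 0, 5, 0, 0, 0, -1],
  ],
)

```text
time: 41.15
ee_pos: [546.6, 324.5, 33.1]
tcp_rot: [-0.0, 0.707, 0.707, -0.001]
contact_force: [0.0, 0.7, -0.6]
gripper_width: 35.7
finger_force: 30.0
```

Call:
step_arm(
  plan=[
    [0, 0, 0.5, 0, 0, 0, -1],
    [0, 0, 0, 0, 0, 0, -1],
    [0, 0, 0, 0, 0, 0, -1],
    [0, 0, 0, 0, 0, 0, -1],
  ],
)

```text
time: 41.55
ee_pos: [548.1, 325.7, 35.8]
tcp_rot: [0.0, 0.707, 0.707, 0.001]
contact_force: [-0.3, 1.0, -0.3]
gripper_width: 35.5
finger_force: 30.0
```

Call:
step_arm(
  plan=[
    [0, 0, 0.7, 0, 0, 0, -1],
    [0, 0, 0.7, 0, 0, 0, -1],
    [0, 0, 0, 0, 0, 0, -1],
    [0, 0, 0, 0, 0, 0, -1],
  ],
)

```text
time: 41.95
ee_pos: [547.4, 325.4, 33.2]
tcp_rot: [-0.0, 0.707, 0.707, -0.0]
contact_force: [-0.2, 0.5, -1.1]
gripper_width: 35.3
finger_force: 30.0
```

Call:
step_arm(
  plan=[
    [0, 0, 0.5, 0, 0, 0, -1],
    [0, 0, 0, 0, 0, 0, -1],
    [0, 0, 0, 0, 0, 0, -1],
  ],
)

```text
time: 42.25
ee_pos: [547.5, 325.4, 32.8]
tcp_rot: [0.0, 0.707, 0.707, 0.0]
contact_force: [0.0, -1.0, -0.9]
gripper_width: 35.2
finger_force: 30.0
```

Call:
step_arm(
  plan=[
    [0, 0, 0.3, 0, 0, 0, -1],
    [0, 0, 0, 0, 0, 0, -1],
    [0, 0, 0, 0, 0, 0, -1],
  ],
)

```text
time: 42.55
ee_pos: [547.5, 325.4, 32.8]
tcp_rot: [0.0, 0.707, 0.707, 0.0]
contact_force: [-1.1, -0.7, 2.9]
gripper_width: 35.6
finger_force: 30.0
```

Call:
step_arm(
  plan=[
    [0, 0, 0, 0, 0, 0, -0.1],
    [0, 0, 0, 0, 0, 0, 0.1],
    [0, 0, 0, 0, 0, 0, 0.26],
    [0, 0, 0, 0, 0, 0, 0.26],
    [0, 0, -10, 0, 0, 0, 0.26],
  ],
)

```text
time: 43.05
ee_pos: [546.2, 324.8, 41.0]
tcp_rot: [-0.001, 0.707, 0.707, -0.002]
contact_force: [0.0, -0.3, 0.2]
gripper_width: 59.7
finger_force: 0.0
```

Call:
step_arm(
  plan=[
    [0, 0, -25, 0, 0, 0, 0.26],
    [0, 0, -35, 0, 0, 0, 0.26],
    [0, 0, -20, 0, 0, 0, 0.26],
    [-20, 5, 0, 0, 0, 0, 0.26],
    [-35, 8, 0, 0, 0, 0, 0.26],
  ],
)

```text
time: 43.55
ee_pos: [561.3, 271.7, 125.1]
tcp_rot: [0.001, 0.706, 0.708, 0.002]
contact_force: [0.1, 0.0, 0.1]
gripper_width: 60.1
finger_force: 0.0
```

Call:
step_arm(
  plan=[
    [-35, 8, 0, 0, 0, 0, 0.26],
    [-35, 8, 0, 0, 0, 0, 0.26],
    [-35, 8, 0, 0, 0, 0, 0.26],
    [-35, 8, 0, 0, 0, 0, 0.26],
    [-35, 8, 0, 0, 0, 0, 0.26],
  ],
)

```text
time: 44.05
ee_pos: [600.9, 94.0, 123.5]
tcp_rot: [0.0, 0.707, 0.707, 0.0]
contact_force: [0.4, -0.4, 0.1]
gripper_width: 59.6
finger_force: 0.0
```

Call:
step_arm(
  plan=[
    [-30.7, 4.8, 0, 0, 0, 0, 0.26],
    [0, 0, 0, 0, 0, 0, 0.26],
    [0, 0, 0, 0, 0, 0, 0.26],
    [0, 0, 0, 0, 0, 0, 0.26],
    [0, 0, 0, 0, 0, 0, 0.26],
  ],
)

```text
time: 44.55
ee_pos: [605.1, 65.8, 122.6]
tcp_rot: [-0.0, 0.707, 0.708, 0.0]
contact_force: [1.0, 1.3, -0.6]
gripper_width: 59.9
finger_force: 0.0
```

Down 92 to z≈30.6 and grip.

Call:
step_arm(
  plan=[
    [-1, 0, 20, 0, 0, 0, 0.26],
    [0, 0, 30, 0, 0, 0, 0.26],
    [0, 0, 25, 0, 0, 0, 0.26],
    [0, 0, 12, 0, 0, 0, 0.26],
    [0, 0, 5, 0, 0, 0, 0.26],
  ],
)

```text
time: 45.05
ee_pos: [604.1, 64.4, 28.9]
tcp_rot: [-0.001, 0.707, 0.707, -0.001]
contact_force: [0.5, 0.3, 0.1]
gripper_width: 60.3
finger_force: 0.0
```

Call:
step_arm(
  plan=[
    [0, 0, 0, 0, 0, 0, 0.26],
    [0, 0, 0, 0, 0, 0, 0.1],
    [0, 0, 0, 0, 0, 0, -0.1],
    [0, 0, 0, 0, 0, 0, -0.3],
    [0, 0, 0, 0, 0, 0, -1],
  ],
)

```text
time: 45.55
ee_pos: [605.8, 63.7, 31.4]
tcp_rot: [0.0, 0.707, 0.707, 0.001]
contact_force: [0.7, 0.1, 3.4]
gripper_width: 35.7
finger_force: 30.0
```

Call:
step_arm(
  plan=[
    [0, 0, 0, 0, 0, 0, -1],
    [0, 0, 0, 0, 0, 0, -1],
    [0, 0, 0, 0, 0, 0, -1],
    [0, 0, 0, 0, 0, 0, -1],
  ],
)

```text
time: 45.95
ee_pos: [605.8, 63.7, 31.3]
tcp_rot: [0.0, 0.707, 0.707, 0.0]
contact_force: [-1.4, 0.1, 5.1]
gripper_width: 35.5
finger_force: 30.0
```

Call:
step_arm(
  plan=[
    [0, 0, -10, 0, 0, 0, -1],
    [0, 0, -25, 0, 0, 0, -1],
    [0, 0, -25, 0, 0, 0, -1],
    [0, 0, -20, 0, 0, 0, -1],
    [10, -4, 0, 0, 0, 0, -1],
  ],
)

```text
time: 46.45
ee_pos: [603.7, 73.4, 114.2]
tcp_rot: [0.002, 0.708, 0.707, 0.002]
contact_force: [-0.2, -0.8, -0.1]
gripper_width: 35.3
finger_force: 30.0
```

Call:
step_arm(
  plan=[
    [20, -7, 0, 0, 0, 0, -1],
    [25, -9, 0, 0, 0, 0, -1],
    [25, -9, 0, 0, 0, 0, -1],
    [25, -9, 0, 0, 0, 0, -1],
    [25, -9, 0, 0, 0, 0, -1],
  ],
)

```text
time: 46.95
ee_pos: [556.3, 194.9, 108.5]
tcp_rot: [-0.001, 0.707, 0.707, -0.001]
contact_force: [-0.3, 0.1, 0.1]
gripper_width: 35.5
finger_force: 30.0
```

Call:
step_arm(
  plan=[
    [25, -9, 0, 0, 0, 0, -1],
    [25, -8, 0, 0, 0, 0, -1],
    [10, -2.6, 0, 0, 0, 0, -1],
    [0, 0, 0, 0, 0, 0, -1],
    [0, 0, 0, 0, 0, 0, -1],
  ],
)

```text
time: 47.45
ee_pos: [538.4, 253.2, 109.7]
tcp_rot: [-0.0, 0.707, 0.707, -0.001]
contact_force: [-0.8, -0.4, 0.1]
gripper_width: 35.5
finger_force: 30.0
```

Call:
step_arm(
  plan=[
    [0, 0, 15, 0, 0, 0, -1],
    [0, 0, 20, 0, 0, 0, -1],
    [0, 0, 20, 0, 0, 0, -1],
    [0, 0, 0, 0, 0, 0, -1],
    [0, 0, 0, 0, 0, 0, -1],
  ],
)

```text
time: 47.95
ee_pos: [538.4, 252.7, 54.5]
tcp_rot: [-0.0, 0.708, 0.707, -0.001]
contact_force: [-0.4, 0.1, -0.2]
gripper_width: 35.4
finger_force: 30.0
```

Call:
step_arm(
  plan=[
    [1, 0.7, 12, 0, 0, 0, -1],
    [0, 0, 6, 0, 0, 0, -1],
    [0, 0, 2, 0, 0, 0, -1],
    [0, 0, 0, 0, 0, 0, -1],
    [0, 0, 0, 0, 0, 0, -1],
  ],
)

```text
time: 48.45
ee_pos: [539.6, 254.8, 35.7]
tcp_rot: [0.0, 0.707, 0.707, 0.0]
contact_force: [1.0, -0.0, -0.5]
gripper_width: 35.5
finger_force: 30.0
```

Call:
step_arm(
  plan=[
    [0, 0, 0.8, 0, 0, 0, -1],
    [0, 0, 0, 0, 0, 0, -1],
    [0, 0, 0, 0, 0, 0, -1],
  ],
)

```text
time: 48.75
ee_pos: [539.4, 254.7, 34.9]
tcp_rot: [0.0, 0.707, 0.707, 0.0]
contact_force: [0.3, 0.5, -0.2]
gripper_width: 35.5
finger_force: 30.0
```

Call:
step_arm(
  plan=[
    [0, 0, 0.5, 0, 0, 0, -1],
    [0, 0, 0, 0, 0, 0, -1],
    [0, 0, 0, 0, 0, 0, -1],
  ],
)

```text
time: 49.05
ee_pos: [539.3, 254.7, 34.1]
tcp_rot: [-0.0, 0.707, 0.707, -0.0]
contact_force: [-0.2, 0.3, -0.6]
gripper_width: 35.4
finger_force: 30.0
```

Call:
step_arm(
  plan=[
    [0, 0, 0.6, 0, 0, 0, -1],
    [0, 0, 0, 0, 0, 0, -1],
    [0, 0, 0, 0, 0, 0, -1],
  ],
)

```text
time: 49.35
ee_pos: [539.3, 254.7, 33.5]
tcp_rot: [0.0, 0.707, 0.707, -0.0]
contact_force: [1.1, -0.8, -1.0]
gripper_width: 35.7
finger_force: 30.0
```

Call:
step_arm(
  plan=[
    [0, 0, 0.3, 0, 0, 0, -1],
    [0, 0, 0, 0, 0, 0, -1],
    [0, 0, 0, 0, 0, 0, -1],
  ],
)

```text
time: 49.65
ee_pos: [539.4, 254.7, 33.4]
tcp_rot: [0.0, 0.707, 0.707, 0.0]
contact_force: [-0.9, -0.3, 0.8]
gripper_width: 35.5
finger_force: 30.0
```

Call:
step_arm(
  plan=[
    [0, 0, 0, 0, 0, 0, -0.1],
    [0, 0, 0, 0, 0, 0, 0.1],
    [0, 0, 0, 0, 0, 0, 0.26],
    [0, 0, 0, 0, 0, 0, 0.26],
    [0, 0, -10, 0, 0, 0, 0.26],
  ],
)

```text
time: 50.15
ee_pos: [538.1, 254.2, 42.0]
tcp_rot: [-0.001, 0.707, 0.707, -0.002]
contact_force: [0.0, -0.1, -0.7]
gripper_width: 59.6
finger_force: 0.0
```

Call:
step_arm(
  plan=[
    [0, 0, -25, 0, 0, 0, 0.26],
    [0, 0, -35, 0, 0, 0, 0.26],
    [0, 0, -35, 0, 0, 0, 0.26],
    [0, 0, -35, 0, 0, 0, 0.26],
    [0, 0, -20, 0, 0, 0, 0.5],
  ],
)

```text
time: 50.65
ee_pos: [540.7, 255.2, 198.1]
tcp_rot: [0.001, 0.707, 0.707, 0.003]
contact_force: [1.4, -0.1, 0.1]
gripper_width: 63.9
finger_force: 0.0
```

Call:
step_arm(
  plan=[
    [0, 0, 0, 0, 0, -8.5, 0.5],
    [0, 0, 0, 0, 0, -8.5, 0.5],
    [0, 0, 0, 0, 0, -8.5, 0.5],
    [0, 0, 0, 0, 0, -8.5, 0.5],
    [0, 0, 0, 0, 0, -8.5, 0.5],
  ],
)

```text
time: 51.15
ee_pos: [539.4, 254.7, 194.2]
tcp_rot: [0.0, 0.4, 0.917, 0.0]
contact_force: [-0.2, -0.6, 0.2]
gripper_width: 71.3
finger_force: 0.0
```

Call:
step_arm(
  plan=[
    [0, 0, 0, 0, 0, -8.5, 0.5],
    [0, 0, 0, 0, 0, -8.5, 0.5],
    [0, 0, 0, 0, 0, -8.5, 0.5],
    [0, 0, 0, 0, 0, -8.5, 0.5],
    [0, 0, 0, 0, 0, -8.5, 0.5],
  ],
)

```text
time: 51.65
ee_pos: [539.4, 254.7, 194.2]
tcp_rot: [0.0, 0.041, 0.999, 0.0]
contact_force: [-1.1, 0.4, 0.8]
gripper_width: 71.1
finger_force: 0.0
```

Call:
step_arm(
  plan=[
    [0, 0, 0, 0, 0, -5, 0.5],
    [10, -20, 0, 0, 0, 0, 0.5],
    [15, -30, 0, 0, 0, 0, 0.5],
    [15, -30, 0, 0, 0, 0, 0.5],
    [15, -30, 0, 0, 0, 0, 0.5],
  ],
)

```text
time: 52.15
ee_pos: [483.8, 143.8, 194.0]
tcp_rot: [0.0, -0.0, 1.0, 0.0]
contact_force: [0.6, -0.2, -0.1]
gripper_width: 71.4
finger_force: 0.0
```

Call:
step_arm(
  plan=[
    [15, -30, 0, 0, 0, 0, 0.5],
    [15, -30, 0, 0, 0, 0, 0.5],
    [15, -30, 0, 0, 0, 0, 0.5],
    [7, -16, 0, 0, 0, 0, 0.5],
    [0, 0, 0, 0, 0, 0, 0.5],
  ],
)

```text
time: 52.65
ee_pos: [431.9, 37.3, 194.1]
tcp_rot: [0.001, 0.002, 1.0, -0.0]
contact_force: [-0.4, 0.4, 0.4]
gripper_width: 71.6
finger_force: 0.0
```

Call:
step_arm(
  plan=[
    [0, 0, 0, 0, 0, 0, 0.5],
    [0, 0, 0, 0, 0, 0, 0.5],
    [0, 0, 0, 0, 0, 0, 0.5],
  ],
)

```text
time: 52.95
ee_pos: [432.7, 39.4, 193.4]
tcp_rot: [-0.0, -0.001, 1.0, 0.0]
contact_force: [0.1, -1.0, -1.3]
gripper_width: 71.9
finger_force: 0.0
```

```bash
python3 - <<'E'
from h import *
s=r.sense(); print(s['ee_pos'],s['gripper_width']); print(np.round(rot(s['tcp_rot']),4))
f=r.grab_frame("top"); g=r.grab_frame("side")
o=np.hstack([cv2.resize(f["color"][190:270,130:230],(400,320),interpolation=2),cv2.resize(g["color"][300:400,160:285],(400,320),interpolation=2)])
cv2.imwrite("pics/p6.png",o)
def el(img,lo,hi,box):
    m=cv2.inRange(cv2.cvtColor(img,cv2.COLOR_BGR2HSV),lo,hi); k=np.zeros_like(m); x0,y0,x1,y1=box; k[y0:y1,x0:x1]=m[y0:y1,x0:x1]
    return cv2.fitEllipse(max(cv2.findContours(k,0,1)[0],key=cv2.contourArea))
for n,fr,lo,hi,b in [("red",f,(0,150,190),(8,255,255),(140,200,220,260)),("yel",f,(25,150,190),(35,255,255),(140,200,220,260)),("red",g,(0,200,222),(8,255,255),(150,300,300,420)),("yel",g,(25,150,235),(35,255,255),(150,300,300,420))]:
    e=el(fr["color"],lo,hi,b); print(n,np.round(e[0],1),np.round(at_z(fr,e[0],54)[:2],1))
E
```

```text
[432.65761639  39.43931386 193.38863633] 71.90077032456159
[[-1.0e+00 -1.1e-03 -0.0e+00]
 [-1.1e-03  1.0e+00  2.0e-04]
 [ 0.0e+00  2.0e-04 -1.0e+00]]
red [161.2 223. ] [547.5 324.6]
yel [188.2 227. ] [539.2 255.5]
red [219.8 355.7] [546.  324.7]
yel [249.1 322. ] [538.2 255.8]
```

View pics/p6.png

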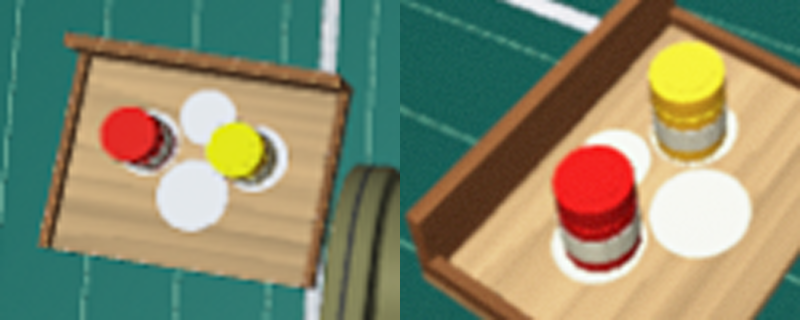

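Both pots stand upright on their seats, within ~1 mm of their starts. Now the bottle: down 103 and grip.

Call:
step_arm(
  plan=[
    [0, -0.7, 20, 0, 0, 0, 0.5],
    [0, 0, 30, 0, 0, 0, 0.5],
    [0, 0, 30, 0, 0, 0, 0.5],
    [0, 0, 15, 0, 0, 0, 0.5],
    [0, 0, 7, 0, 0, 0, 0.5],
  ],
)

```text
time: 53.55
ee_pos: [431.0, 38.4, 89.1]
tcp_rot: [-0.002, -0.0, 1.0, 0.0]
contact_force: [0.3, -0.8, 0.2]
gripper_width: 71.4
finger_force: 0.0
```

Call:
step_arm(
  plan=[
    [0, 0, 0, 0, 0, 0, 0.5],
    [0, 0, 0, 0, 0, 0, 0.2],
    [0, 0, 0, 0, 0, 0, 0],
    [0, 0, 0, 0, 0, 0, -0.3],
    [0, 0, 0, 0, 0, 0, -1],
  ],
)

```text
time: 54.05
ee_pos: [432.8, 38.0, 92.0]
tcp_rot: [0.001, 0.0, 1.0, -0.0]
contact_force: [-1.2, -1.0, -0.4]
gripper_width: 44.6
finger_force: 0.0
```

Call:
step_arm(
  plan=[
    [0, 0, 0, 0, 0, 0, -1],
    [0, 0, 0, 0, 0, 0, -1],
    [0, 0, 0, 0, 0, 0, -1],
    [0, 0, 0, 0, 0, 0, -1],
  ],
)

```text
time: 54.45
ee_pos: [432.7, 37.9, 91.7]
tcp_rot: [0.0, 0.0, 1.0, -0.0]
contact_force: [0.1, -0.4, 2.8]
gripper_width: 39.8
finger_force: 29.9
```

Call:
step_arm(
  plan=[
    [0, 0, -10, 0, 0, 0, -1],
    [0, 0, -20, 0, 0, 0, -1],
    [0, 0, -20, 0, 0, 0, -1],
    [0, 0, -20, 0, 0, 0, -1],
    [0, 0, -10, 0, 0, 0, -1],
  ],
)

```text
time: 54.95
ee_pos: [432.9, 38.0, 173.2]
tcp_rot: [0.001, 0.0, 1.0, 0.0]
contact_force: [-0.4, -0.3, -1.0]
gripper_width: 39.6
finger_force: 29.9
```

Call:
step_arm(
  plan=[
    [-4, 10, 0, 0, 0, 0, -1],
    [-6, 18, 0, 0, 0, 0, -1],
    [-8, 26, 0, 0, 0, 0, -1],
    [-8, 26, 0, 0, 0, 0, -1],
    [-8, 26, 0, 0, 0, 0, -1],
  ],
)

```text
time: 55.45
ee_pos: [465.7, 145.5, 169.5]
tcp_rot: [-0.001, 0.0, 1.0, -0.0]
contact_force: [-0.1, -0.8, -1.5]
gripper_width: 40.0
finger_force: 29.9
```

Call:
step_arm(
  plan=[
    [-8, 26, 0, 0, 0, 0, -1],
    [-8, 26, 0, 0, 0, 0, -1],
    [-8, 26, 0, 0, 0, 0, -1],
    [-8, 26, 0, 0, 0, 0, -1],
    [-8, 26, 0, 0, 0, 0, -1],
  ],
)

```text
time: 55.95
ee_pos: [505.5, 275.6, 169.1]
tcp_rot: [-0.001, -0.0, 1.0, -0.0]
contact_force: [1.0, -0.3, -1.3]
gripper_width: 39.7
finger_force: 29.9
```

Call:
step_arm(
  plan=[
    [-5.7, 20, 0, 0, 0, 0, -1],
    [0, 0, 0, 0, 0, 0, -1],
    [0, 0, 0, 0, 0, 0, -1],
    [0, 0, 10, 0, 0, 0, -1],
    [0, 0, 20, 0, 0, 0, -1],
  ],
)

```text
time: 56.45
ee_pos: [512.9, 293.7, 142.0]
tcp_rot: [0.001, 0.0, 1.0, 0.001]
contact_force: [-0.5, 0.3, -1.0]
gripper_width: 39.3
finger_force: 29.9
```

Call:
step_arm(
  plan=[
    [0, 0, 15, 0, 0, 0, -1],
    [0, 0, 10, 0, 0, 0, -1],
    [0, 0, 0, 0, 0, 0, -1],
    [0, 0, 0, 0, 0, 0, -1],
    [0, 0, 0, 0, 0, 0, -1],
  ],
)

```text
time: 56.95
ee_pos: [512.8, 294.2, 117.3]
tcp_rot: [0.001, 0.0, 1.0, 0.0]
contact_force: [0.6, -0.0, -1.2]
gripper_width: 39.6
finger_force: 29.9
```

Down ~22.5 more, gently.

Call:
step_arm(
  plan=[
    [0, 0, 10, 0, 0, 0, -1],
    [0, 0, 8, 0, 0, 0, -1],
    [0, 0, 3, 0, 0, 0, -1],
    [0, 0, 0, 0, 0, 0, -1],
    [0, 0, 0, 0, 0, 0, -1],
  ],
)

```text
time: 57.45
ee_pos: [512.0, 294.0, 95.1]
tcp_rot: [-0.0, 0.0, 1.0, -0.0]
contact_force: [-0.3, 0.2, -0.9]
gripper_width: 39.7
finger_force: 29.9
```

Call:
step_arm(
  plan=[
    [0, 0, 1, 0, 0, 0, -1],
    [0, 0, 0, 0, 0, 0, -1],
    [0, 0, 0, 0, 0, 0, -1],
    [0, 0, 0, 0, 0, 0, -1],
  ],
)

```text
time: 57.85
ee_pos: [512.1, 294.0, 94.3]
tcp_rot: [0.0, 0.0, 1.0, 0.0]
contact_force: [-0.3, 0.0, -1.4]
gripper_width: 39.6
finger_force: 29.9
```

Call:
step_arm(
  plan=[
    [0, 0, 0.6, 0, 0, 0, -1],
    [0, 0, 0, 0, 0, 0, -1],
    [0, 0, 0, 0, 0, 0, -1],
    [0, 0, 0, 0, 0, 0, -1],
  ],
)

```text
time: 58.25
ee_pos: [512.2, 294.0, 93.8]
tcp_rot: [0.0, 0.0, 1.0, 0.0]
contact_force: [-0.4, -0.1, -1.1]
gripper_width: 39.6
finger_force: 29.9
```

Call:
step_arm(
  plan=[
    [0, 0, 0.4, 0, 0, 0, -1],
    [0, 0, 0, 0, 0, 0, -1],
    [0, 0, 0, 0, 0, 0, -1],
    [0, 0, 0, 0, 0, 0, -1],
  ],
)

```text
time: 58.65
ee_pos: [512.4, 294.1, 93.8]
tcp_rot: [0.0, 0.0, 1.0, 0.0]
contact_force: [-0.3, -0.5, 2.8]
gripper_width: 39.6
finger_force: 29.9
```

Call:
step_arm(
  plan=[
    [0, 0, 0, 0, 0, 0, -0.15],
    [0, 0, 0, 0, 0, 0, 0],
    [0, 0, 0, 0, 0, 0, 0.3],
    [0, 0, 0, 0, 0, 0, 0.5],
    [0, 0, 0, 0, 0, 0, 0.5],
  ],
)

```text
time: 59.15
ee_pos: [511.9, 294.0, 92.9]
tcp_rot: [-0.0, 0.0, 1.0, -0.0]
contact_force: [-0.3, 0.9, 0.1]
gripper_width: 65.9
finger_force: 0.0
```

Call:
step_arm(
  plan=[
    [0, 0, -10, 0, 0, 0, 0.5],
    [0, 0, -20, 0, 0, 0, 0.5],
    [0, 0, -30, 0, 0, 0, 0.5],
    [0, 0, -30, 0, 0, 0, 0.5],
    [0, 0, -30, 0, 0, 0, 0.5],
  ],
)

```text
time: 59.65
ee_pos: [512.0, 294.0, 215.2]
tcp_rot: [0.0, 0.0, 1.0, 0.0]
contact_force: [0.7, -0.3, 0.1]
gripper_width: 71.3
finger_force: 0.0
```

Call:
step_arm(
  plan=[
    [15, -15, 0, 0, 0, 0, 0.5],
    [20, -30, 0, 0, 0, 0, 0.5],
    [20, -30, 0, 0, 0, 0, 0.5],
    [20, -30, 0, 0, 0, 0, 0.5],
    [20, -30, 0, 0, 0, 0, 0.5],
  ],
)

```text
time: 60.15
ee_pos: [416.2, 158.1, 214.0]
tcp_rot: [0.001, -0.0, 1.0, 0.0]
contact_force: [-0.3, 0.4, -0.3]
gripper_width: 71.3
finger_force: 0.0
```

Call:
step_arm(
  plan=[
    [0, -30, 0, 0, 0, 0, 0.5],
    [0, -30, 0, 0, 0, 0, 0.5],
    [0, -20, 0, 0, 0, 0, 0.5],
    [0, 0, 0, 0, 0, 0, 0.5],
    [0, 0, 0, 0, 0, 0, 0.5],
  ],
)

```text
time: 60.65
ee_pos: [417.2, 79.0, 213.9]
tcp_rot: [0.001, 0.001, 1.0, 0.0]
contact_force: [-0.4, 0.2, 0.3]
gripper_width: 71.3
finger_force: 0.0
```

```bash
python3 - <<'E'
from h import *
s=r.sense(); print(s['ee_pos'],s['gripper_width'])
f=r.grab_frame("top"); g=r.grab_frame("side")
cv2.imwrite("pics/f7.png",f["color"]); cv2.imwrite("pics/g7.png",g["color"])
cv2.imwrite("pics/p7.png",np.hstack([cv2.resize(f["color"][170:300,130:440],(500,210),interpolation=2)[:, :],cv2.resize(g["color"][280:400,160:285],(219,210),interpolation=2)]))
def el(img,lo,hi,box):
    m=cv2.inRange(cv2.cvtColor(img,cv2.COLOR_BGR2HSV),lo,hi); k=np.zeros_like(m); x0,y0,x1,y1=box; k[y0:y1,x0:x1]=m[y0:y1,x0:x1]
    return cv2.minEnclosingCircle(max(cv2.findContours(k,0,1)[0],key=cv2.contourArea))
for n,fr,lo,hi,b,z in [("red",f,(0,150,150),(8,255,255),(140,200,220,260),54),("yel",f,(25,150,150),(35,255,255),(140,200,220,260),54),("cap",f,(45,120,150),(75,255,255),(140,200,220,260),148),("red",g,(0,210,190),(8,255,255),(150,300,300,420),54),("cap",g,(45,120,150),(75,255,255),(150,240,300,420),148)]:
    e=el(fr["color"],lo,hi,b); print(n,np.round(at_z(fr,e[0],z)[:2],1))
for n,z in (("figure_center",35),("mouse_center",16),("brush_cup_center",45),("glue_center",35)):
    for c,im in(("top",f),("side",g)):
        for h in r.pinpoint(n,c)[:1]: print(n,c,round(h["conf"],2),np.round(at_z(im,h["at"],z)[:2],1))
E
```

```text
[417.18090939  79.04909069 213.89671392] 71.25539958281301
red [547.6 323.8]
yel [538.8 254.6]
cap [515.1 293.2]
red [545. 326.]
cap [513.9 292.7]
figure_center top 0.57 [ 535.7 -287.8]
figure_center side 0.7 [ 741.9 -104.3]
mouse_center top 0.69 [ 766.2 -136.5]
mouse_center side 0.86 [ 763.4 -144.4]
brush_cup_center top 0.58 [774.2 144.6]
brush_cup_center side 0.56 [768.7 154.2]
glue_center top 0.56 [373.9 137.7]
glue_center side 0.67 [360.6 135.5]
```

View pics/g7.png

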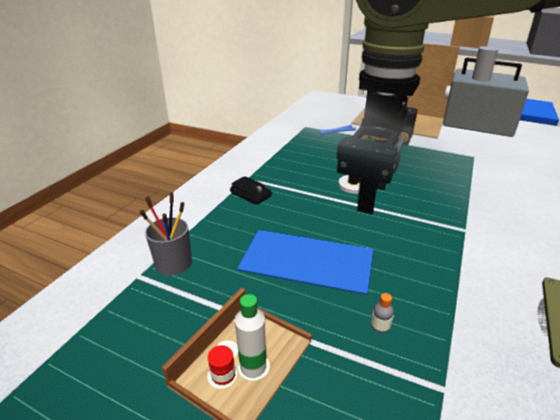

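View pics/f7.png

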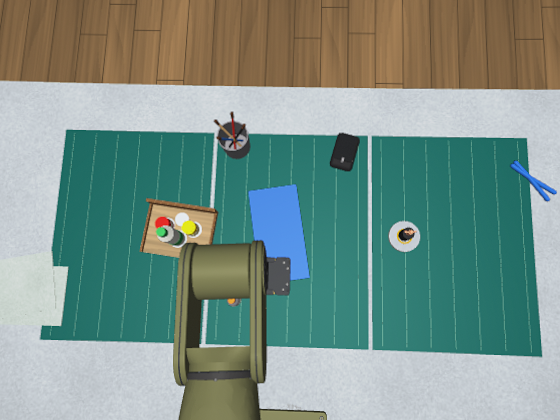

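The bottle, at about (250,340) in the side view, and both pots stand upright on their seats. The miniature stands in the stand's ring at about (405,235) in the top view, the tray is empty and the bystanders are unmoved.

```bash
python3 -c "
from station import r
print(r.finish_job())"
```

```text
the job is handed in; nothing more can be done
None
```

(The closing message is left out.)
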